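# Sort chassis spacers by length into the sloping racks

## Task

Sort the three loose aluminium spacers by length: lay each one gently, without dropping it, into an empty groove of the sloping rack whose strapped-down sample has the same length, so that it lies down in its groove along the slope. One spacer to a groove; let go of them, and leave the fan, the screwdriver and the clear bin where they are.

Things in the scene. Friction and masses are not known exactly. Their poses are not given: they have to be found in the camera images.
- long_1_center (a point): centre of a loose plain aluminium round spacer, 18 mm diameter, 75 mm long, about 45 g, lying on the mat; its x axis runs along the spacer. It starts lying on the 3 mm thick grey mat, so its centre is 12 mm above the bench. It may roll if nudged
- long_2_center (a point): centre of a loose plain aluminium round spacer, 18 mm diameter, 75 mm long, about 45 g, lying on the mat; its x axis runs along the spacer. It starts lying on the 3 mm thick grey mat, so its centre is 12 mm above the bench. It may roll if nudged
- short_1_center (a point): centre of a loose plain aluminium round spacer, 18 mm diameter, 50 mm long, about 30 g, lying on the mat; its x axis runs along the spacer. It starts lying on the 3 mm thick grey mat, so its centre is 12 mm above the bench. It may roll if nudged
- bed_rack_long: fixed black sloping bed, 165 mm wide, of the rack with the strapped-down 75 mm sample (in its groove at y = +50 mm). It rises 30 degrees going away from the robot. Origin on its face; x points up the slope (face from -52 to +72 mm), y across the grooves, to the left seen from the robot, z square out of the face. A lip 16 mm high at x = -48 mm closes the lower end
- long_groove_mid (a point): middle, empty groove of the 75 mm rack: point on the bed's face on the groove's centre line, axes as the bed (x up the slope, 30 degrees). Two steel wires 7 mm either side of the line, 4.5 mm proud, run from x = -47 to +60 mm. A spacer lying in it has its axis 11 mm above the face. Grooves are 50 mm apart
- long_groove_right (a point): right-hand (seen from the robot) empty groove of the 75 mm rack: point on the bed's face on the groove's centre line, axes as the bed (x up the slope, 30 degrees). Two steel wires 7 mm either side of the line, 4.5 mm proud, run from x = -47 to +60 mm. A spacer lying in it has its axis 11 mm above the face. Grooves are 50 mm apart
- long_bar (a point): middle of the fixed 10 mm carrying bar above the 75 mm rack, at x = +68, z = +85 mm in the bed's axes, running along y between posts at y = -79 and +79 mm. A gripper pointing straight down over the grooves may strike it; one square to the bed is clear
- bed_rack_short: fixed black sloping bed, 165 mm wide, of the rack with the strapped-down 50 mm sample (in its groove at y = +50 mm). It rises 30 degrees going away from the robot. Origin on its face; x points up the slope (face from -52 to +72 mm), y across the grooves, to the left seen from the robot, z square out of the face. A lip 16 mm high at x = -48 mm closes the lower end
- short_groove_mid (a point): middle, empty groove of the 50 mm rack: point on the bed's face on the groove's centre line, axes as the bed (x up the slope, 30 degrees). Two steel wires 7 mm either side of the line, 4.5 mm proud, run from x = -47 to +60 mm. A spacer lying in it has its axis 11 mm above the face. Grooves are 50 mm apart
- short_groove_right (a point): right-hand (seen from the robot) empty groove of the 50 mm rack: point on the bed's face on the groove's centre line, axes as the bed (x up the slope, 30 degrees). Two steel wires 7 mm either side of the line, 4.5 mm proud, run from x = -47 to +60 mm. A spacer lying in it has its axis 11 mm above the face. Grooves are 50 mm apart
- short_bar (a point): middle of the fixed 10 mm carrying bar above the 50 mm rack, at x = +68, z = +85 mm in the bed's axes, running along y between posts at y = -79 and +79 mm. A gripper pointing straight down over the grooves may strike it; one square to the bed is clear
- fan: bystander: black cooling fan 80 x 80 x 25 mm lying flat; origin under its centre
- driver: bystander: screwdriver 190 mm long with a blue handle, lying on the bench; origin under its middle, x axis along it
- bin: bystander: small clear open bin 100 x 75 x 45 mm; origin under its centre
Things that resemble listed ones, but are neither listed nor needed, are in the scene too. What is shaped like the part that bears bed_rack_short but brown is not meant. Leave any brown look-alike of the part that bears bed_rack_long alone.

How it is judged:
By the outcome, as a careful person would: the job done as asked, in the order asked, and still so for the second after the job is handed in, with the robot touching nothing.
It also fails if it takes over 72 s, if anything falls off the work surface, if the arm or the gripper's body presses on something with over 40 N, if the wrist force passes 120 N, or if a joint passes its speed limit or range.

## Robot

A 6-joint arm with a two-finger parallel gripper is mounted at the origin on the work surface. World frame = base frame: x ahead of the robot, y to its left, z up, the work surface at z = 0. Lengths are in mm, angles in rad, forces in N, time in s.
With the tool pointing down it reaches from about 325 to 775 mm from the base axis. Payload 5.5 kg.
Tool frame: the origin (TCP) lies at the very end of the fingers, on their centre line; the grasp point (between the pads) lies 19 mm behind it; y points along the fingers, z is the direction in which the jaws open and shut, and the axes are right-handed (so a half turn about y gives the same grasp; the last joint's range is limited). The gripper opens to 88 mm and grips with 3 to 60 N. Pads are 20 mm wide; open, the fingers measure 115 mm over their backs; the gripper's body (75 mm by 178 mm) begins 61 mm behind the grasp point.
Start: joints at [-1.187, 0.091, 1.231, -0, 1.82, -0.057], TCP at [255.999, -542.661, 222.631] pointing down, gripper open.
Joint ranges: [-2.87, 2.87], [-0.86, 2.18], [0.17, 2.46], [-1.51, 4.65], [0.06, 2.69], [-2.65, 2.65]. Speed limits (rad/s): [2.57, 2.57, 3.01, 3.14, 3.14, 3.14].

## Interface

Orientations are given as a unit quaternion [w, x, y, z].
In Python, from cell import env, get_image, cut_out gives the robot as it stands.
- The arm moves only by the tool apply_moves, never from a script. Its argument "rows" is a list of rows, each an object of numbers: "x", "y", "z": the shift along the tool's x, y, z in m; "spin": the turn about the tool's y in degrees. A call has 1 to 20 rows; each row shifts and turns the pose as measured when the row begins, along the tool's axes as they then stand; what a row does not reach is not made up. A row lasts 1/10 s, in which the tool goes at most 50 mm and 8.59 degrees, less where a joint would pass 70% of its speed; a pose out of reach is approached as far as the arm can. A call with a gripper value outside its range is refused whole. "fingers" is the opening, from 0 (shut) to 1 (fully open), set as the call begins (left out, the last holds). The fingers move at their own pace and stop on an object; "force" is the grip in N (left out, the last holds). Time passes only in rows, so rows that do not move let the fingers close. It gives the time, the measured TCP pose, the force and the opening at its end, in the units of the state.
- env.state(): the state, without advancing time (a new reading comes with each control period).
- get_image(name): name is "scene" or "top"; returns a dict with "frame" (400x640x3 uint8, red, green, blue), "fx", "fy", "cx", "cy" (pixels), "eye" and "orientation" of the camera in the world. Camera axes: x right, y up, looking along -z (the intrinsics and any distortion apply to the point x, -y, -z); pixel columns grow to the right and rows downward; lengths in mm; the calibration is good to about 2 mm. A picture is of the moment at which its call begins. There is no depth.
- env.close_job(): hands the job in, once; it reports no verdict.
Trained networks look in a picture, given as the dict that the camera call returned (one of the last four; its "shot" number tells which), for a name from the list of things; names that differ only in an ending like _2 or _b are one class to them, and where a whole thing is asked for, a point or a joint stands for the part that bears it (a point fixed in the world has none). Each returns a list of dicts, best first, with "p" (0 to 1); they miss things now and then, are a little off and sometimes report something else, mostly with a low value. They report only what shows in the picture. A call takes as long as a camera call. They do not tell look-alikes from the thing itself.
- cut_out(target, picture): "mask" (400x640 bool, what is visible of it) and "extent" ([left, top, right, bottom] in pixels, round what is visible of it).
The state is a dict: "time": time; "q": joint angles; "joint_velocities": joint speeds; "joint_torque": joint torques, N m; "eef_pos": TCP position; "eef_rot": TCP orientation; "force": force on the tool from outside, world axes, zero at the start; "torque": the same for the moment, N m; "width": finger opening in mm.
Only numpy, scipy, OpenCV 4.12 (cv2) and the standard library are available. Lean on these libraries where they do the work, as an engineer would, in place of code of your own. Each camera call takes 0.05 s, during which the arm holds its last target.

## Working session

There is one attempt and no reset: what is moved stays moved. The work goes in short steps, Python scripts to look and compute and a tool call to move; the robot and the scene stay as the last step left them, time stands still between calls to the robot, and variables do not carry over. Pictures are saved under pics/ and viewed, and the job is handed in when it is done.

Besides the shell and the picture viewer there is one more tool, called after "Request:" by a JSON object that holds its "fn" and its "kwargs". apply_moves: Moves the arm, as the interface text tells. Its arguments: {"type":"object","properties":{"rows":{"type":"array","items":{"type":"object","properties":{"x":{"type":"number"},"y":{"type":"number"},"z":{"type":"number"},"spin":{"type":"number"}}}},"fingers":{"type":"number"},"force":{"type":"number"}},"required":["rows"]}

```bash
ls; mkdir -p pics
python3 - <<'E'
from cell import env,get_image,cut_out
import cv2,json
s=env.state(); print(s)
for n in("scene","top"):
    p=get_image(n); cv2.imwrite(f"pics/{n}0.png",p["frame"][:,:,::-1]); print(n,{k:v for k,v in p.items() if k!="frame"})
E
```

```text
pics
{'time': 0.0, 'q': array([-1.18672388e+00,  9.18468385e-02,  1.23190195e+00, -1.03347174e-05,
        1.81980708e+00, -5.66937048e-02]), 'joint_velocities': array([ 2.25573440e-03, -9.52830426e-04, -5.50801386e-05,  1.14092530e-05,
       -1.48074829e-04, -8.40695848e-04]), 'joint_torque': array([ 1.43592730e-03, -4.46450579e+01, -4.06446326e+01,  6.96138921e-02,
        2.92326015e-02, -1.15034472e-04]), 'eef_pos': array([ 255.86252858, -542.36959583,  221.50502007]), 'eef_rot': array([ 0.15445843, -0.15469164,  0.69068865, -0.68932016]), 'force': array([-0.84008688,  0.48586095, -0.68862782]), 'torque': array([0.02707725, 0.03080993, 0.03606339]), 'width': 87.66202664889781}
scene {'fx': 479.7077429048331, 'fy': 479.7077429048331, 'cx': 313.0032340640791, 'cy': 208.6484353941771, 'eye': array([ 983.78465823,  664.41187064, 1321.3594704 ]), 'orientation': array([0.30024968, 0.09463692, 0.2997819 , 0.90056915]), 'shot': 1}
top {'fx': 399.81004340883976, 'fy': 399.81004340883976, 'cx': 323.8981695267946, 'cy': 203.0356414014534, 'eye': array([ 403.92007499,  -22.68409678, 1152.20766629]), 'orientation': array([ 0.71696086,  0.02512634, -0.02736793, -0.69612268]), 'shot': 2}
```

View pics/scene0.png

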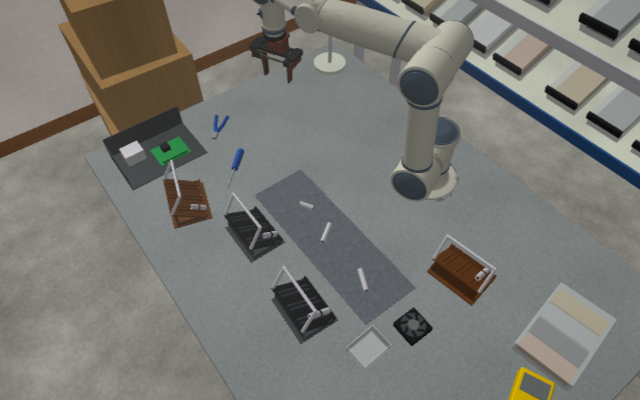

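View pics/top0.png

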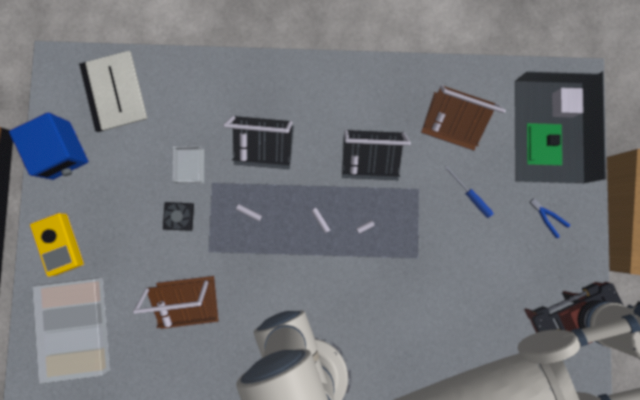

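Top view: spacers lie at about (249,212), (321,220) and (366,228). The black racks are at (263,142) and (373,153), and the brown look-alikes at (462,117) and (185,303). Next I'll run the networks and enlarge crops.

```bash
cat > h.py <<'E'
import numpy as np, cv2
from scipy.spatial.transform import Rotation as R
def rot(q): return R.from_quat([q[1],q[2],q[3],q[0]]).as_matrix()
def proj(p,X):
    X=np.atleast_2d(X); c=(X-p["eye"])@rot(p["orientation"])
    return np.c_[p["cx"]+p["fx"]*c[:,0]/-c[:,2], p["cy"]+p["fy"]*(-c[:,1])/-c[:,2]]
def ray(p,uv):
    uv=np.atleast_2d(uv).astype(float)
    d=np.c_[(uv[:,0]-p["cx"])/p["fx"],-(uv[:,1]-p["cy"])/p["fy"],-np.ones(len(uv))]
    return d@rot(p["orientation"]).T
def onz(p,uv,z):
    d=ray(p,uv); return p["eye"]+d*((z-p["eye"][2])/d[:,2])[:,None]
def tri(ps,uvs):
    A=np.zeros((3,3));b=np.zeros(3)
    for p,uv in zip(ps,uvs):
        d=ray(p,uv)[0];d/=np.linalg.norm(d);M=np.eye(3)-np.outer(d,d);A+=M;b+=M@p["eye"]
    return np.linalg.solve(A,b)
E
python3 - <<'E'
from cell import env,get_image,cut_out
from h import *
import pickle
P={n:get_image(n) for n in("scene","top")}
pickle.dump(P,open("P0.pkl","wb"))
for n,p in P.items():
    for t in("long_1_center","short_1_center","bed_rack_long","bed_rack_short"):
        for i,d in enumerate(cut_out(t,p)):
            m=d["mask"]; uv=np.argwhere(m)[:,::-1].astype(np.float32)
            r=cv2.minAreaRect(uv)
            print(n,t,round(d["p"],2),np.round(d["extent"]),m.sum(),np.round(uv.mean(0),1),np.round(r[1],1))
im=P["top"]["frame"][:,:,::-1]
cv2.imwrite("pics/topc1.png",cv2.resize(im[105:265,200:430],None,fx=3.4,fy=3.4,interpolation=cv2.INTER_CUBIC))
im=P["scene"]["frame"][:,:,::-1]
cv2.imwrite("pics/scc1.png",cv2.resize(im[160:350,210:420],None,fx=3.1,fy=3.1,interpolation=cv2.INTER_CUBIC))
E
```

```text
scene long_1_center 0.66 [318. 222. 336. 243.] 120 [326.1 233.3] [ 6.1 21.2]
scene bed_rack_long 0.97 [273. 266. 340. 333.] 2137 [302.6 302.7] [73.9 37.6]
scene bed_rack_long 0.56 [434. 234. 497. 292.] 1658 [466.1 265.6] [62.3 30.2]
scene bed_rack_short 0.98 [163. 159. 208. 218.] 1506 [184.9 196.3] [62.  37.9]
scene bed_rack_short 0.64 [224. 192. 284. 251.] 1559 [252.  225.9] [69.9 32.2]
scene bed_rack_short 0.47 [299. 202. 316. 208.] 76 [307.1 205.4] [14.5  5.4]
top long_1_center 0.6 [313. 209. 330. 234.] 151 [319.9 220.9] [25.8  5.9]
top long_1_center 0.36 [464. 183. 493. 220.] 383 [477.7 202.7] [44.1 10.5]
top long_1_center 0.28 [164. 202. 191. 232.] 889 [177.5 216. ] [31.2 29.3]
top short_1_center 0.45 [360. 221. 378. 236.] 105 [365.  226.6] [ 6.3 17. ]
top bed_rack_long 0.95 [228. 114. 292. 167.] 2680 [260.2 140.1] [68.  44.9]
top bed_rack_long 0.75 [132. 281. 218. 331.] 2692 [179.2 304.2] [42.3 80.8]
top bed_rack_long 0.67 [343. 130. 410. 177.] 2643 [372.5 152.6] [66.3 44.7]
top bed_rack_short 0.72 [423.  85. 505. 142.] 2710 [459.5 115.1] [70.3 46.8]
top bed_rack_short 0.69 [340. 130. 409. 178.] 2665 [371.9 153.1] [65.7 45.2]
```

View pics/topc1.png

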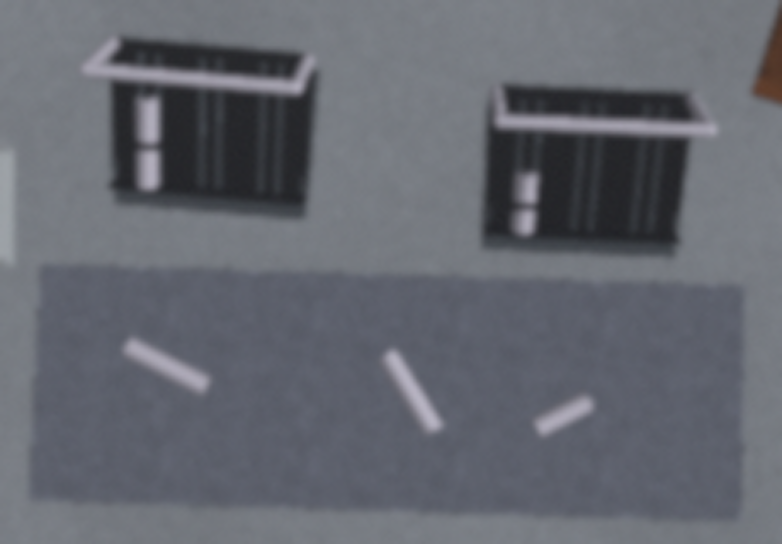

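View pics/scc1.png

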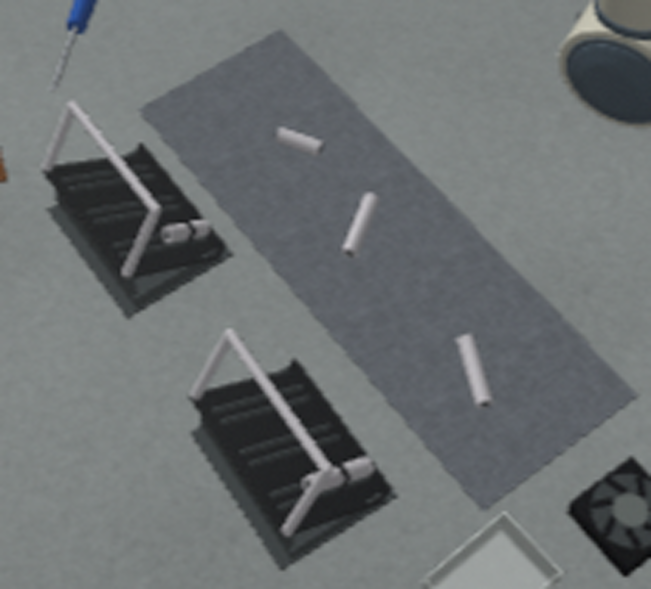

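The 75 mm rack is the left black one, top (263,142): its strapped sample is about 1.6 times as long as the other. The 50 mm rack is the black one at top (373,153). The brown ones at (462,117) and (185,303) are not meant. Now I'll measure everything from both views.

Run:
```python
from h import *
import pickle
P=pickle.load(open("P0.pkl","rb"))
# tool axes
print(np.round(rot([0.15445843,-0.15469164,0.69068865,-0.68932016]),3))
T=P["top"];S=P["scene"]
def blob(p,box):
    l,t,r,b=box; g=cv2.cvtColor(p["frame"],cv2.COLOR_RGB2GRAY).astype(float)[t:b,l:r]
    bg=np.median(g); w=np.clip(g-bg-0.0,0,None); w[w<0.25*w.max()]=0
    n,lab,st,_=cv2.connectedComponentsWithStats((w>0).astype(np.uint8)); k=1+np.argmax(st[1:,4]); w[lab!=k]=0
    v,u=np.mgrid[t:b,l:r]; s=w.sum(); c=np.array([(w*u).sum()/s,(w*v).sum()/s])
    d=np.stack([u-c[0],v-c[1]],-1).reshape(-1,2); C=(d*w.reshape(-1,1)).T@d/s
    e,V=np.linalg.eigh(C); return c,V[:,1],np.sqrt(12*e[1]),np.sqrt(12*e[0])
boxes={"A":((232,200,266,225),(352,262,374,297)),"B":((308,203,335,238),(315,217,337,247)),"C":((354,218,380,238),(295,198,318,212))}
for k,(bt,bs) in boxes.items():
    ct,at,Lt,wt=blob(T,bt); cs,as_,Ls,ws=blob(S,bs)
    X=tri([T,S],[ct,cs])
    e=onz(T,[ct+at*Lt/2,ct-at*Lt/2],12); es=onz(S,[cs+as_*Ls/2,cs-as_*Ls/2],12)
    yaw=lambda e:np.degrees(np.arctan2(*(e[0]-e[1])[[1,0]]))%180
    print(k,"px",ct.round(1),cs.round(1),"tri",X.round(1),"z12:",onz(T,ct,12)[0].round(1),onz(S,cs,12)[0].round(1),"yaw",yaw(e).round(1),yaw(es).round(1),"len",np.linalg.norm(e[0]-e[1]).round(1),np.linalg.norm(es[0]-es[1]).round(1))
cv2.imwrite("pics/rLt.png",cv2.resize(T["frame"][108:172,220:300,::-1],None,fx=9,fy=9,interpolation=cv2.INTER_CUBIC))
cv2.imwrite("pics/rSt.png",cv2.resize(T["frame"][122:186,335:415,::-1],None,fx=9,fy=9,interpolation=cv2.INTER_CUBIC))
cv2.imwrite("pics/rLs.png",cv2.resize(S["frame"][262:344,268:344,::-1],None,fx=7,fy=7,interpolation=cv2.INTER_CUBIC))
cv2.imwrite("pics/rSs.png",cv2.resize(S["frame"][188:264,220:290,::-1],None,fx=7,fy=7,interpolation=cv2.INTER_CUBIC))
```

```text
[[-0.904 -0.001  0.427]
 [-0.427  0.002 -0.904]
 [-0.    -1.    -0.002]]
A px [248.7 212. ] [362.1 278.5] tri [456.4 186.   25.6] z12: [456.8 188.6  12. ] [451.1 180.8  12. ] yaw 64.5 64.8 len 75.5 74.0
B px [321.1 219.8] [325.4 230.9] tri [440.2 -18.5  26.9] z12: [440.7 -18.5  12. ] [433.9 -26.3  12. ] yaw 33.5 33.1 len 74.5 74.9
C px [365.5 226.8] [306.1 204.2] tri [ 424.8 -144.4   25.8] z12: [ 424.5 -145.4   12. ] [ 419.3 -153.5   12. ] yaw 118.7 118.9 len 49.1 49.3
```

View pics/rLt.png

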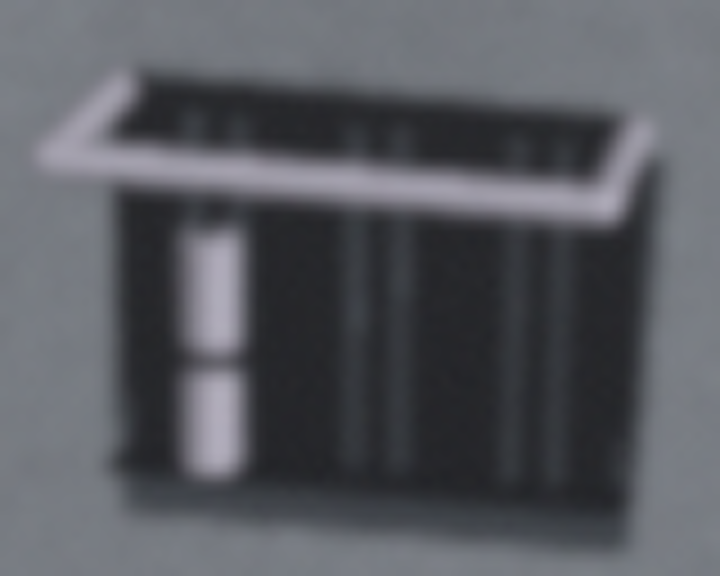

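View pics/rSt.png

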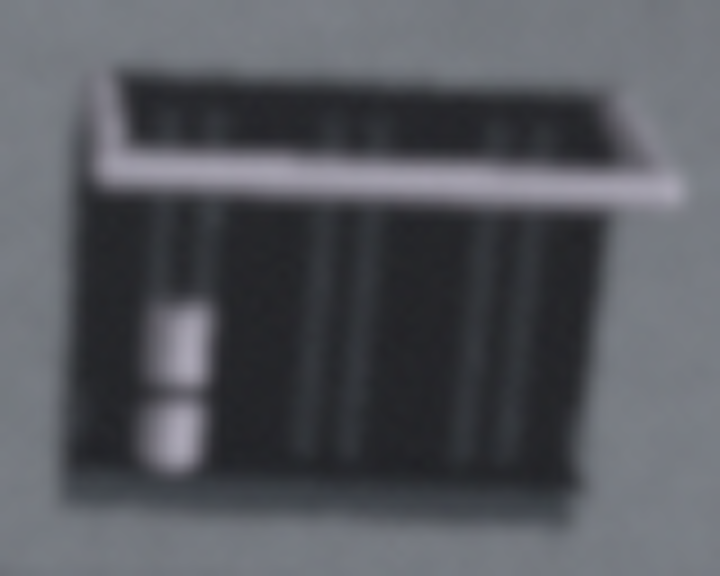

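View pics/rLs.png

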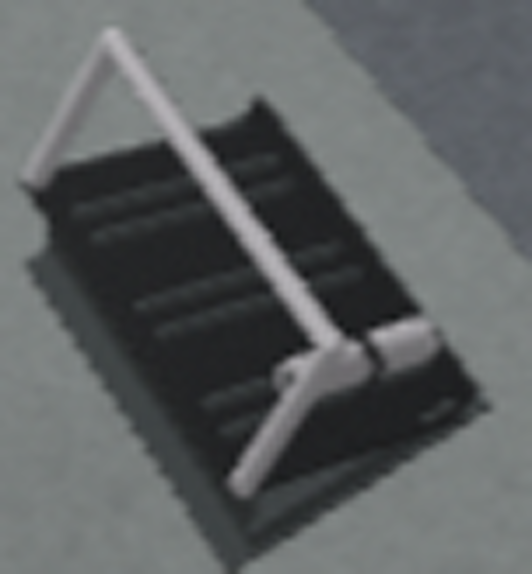

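View pics/rSs.png

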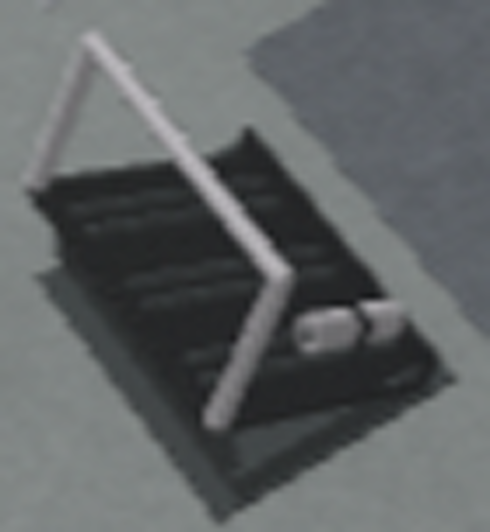

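Both views show the racks clearly, but triangulation puts the spacers at z≈26 rather than 12. I'll check the calibration on the mat corners (z=3 by the text) and on the gripper, whose pose is known.

Run:
```python
from h import *
import pickle
P=pickle.load(open("P0.pkl","rb"));T=P["top"];S=P["scene"]
print(proj(T,[[0,0,0],[255.9,-542.4,221.5]]),proj(S,[[0,0,0],[255.9,-542.4,221.5]]))
im=S["frame"][:,:,::-1]
cv2.imwrite("pics/grs.png",cv2.resize(im[20:100,230:320],None,fx=7,fy=7,interpolation=cv2.INTER_CUBIC))
im=T["frame"][:,:,::-1]
cv2.imwrite("pics/grt.png",cv2.resize(im[270:350,510:640],None,fx=6,fy=6,interpolation=cv2.INTER_CUBIC))
# mat corners via line fits
def quad(p):
    hsv=cv2.cvtColor(cv2.GaussianBlur(p["frame"],(3,3),0),cv2.COLOR_RGB2LAB).astype(int)
    return hsv
for n,p,seeds in(("top",T,[(285,230)]),("scene",S,[(340,280)])):
    f=cv2.GaussianBlur(p["frame"],(5,5),0).astype(int)
    print(n,f[seeds[0][1],seeds[0][0]], f[265,300] if n=="top" else f[330,300])
```

```text
[[309.80992593 377.17173222]
 [546.47333523 304.01167196]] [[425.40498386 177.28593856]
 [277.60111607  78.09304303]]
top [ 92  95 106] [121 126 132]
scene [ 92  97 102] [71 71 73]
```

View pics/grs.png

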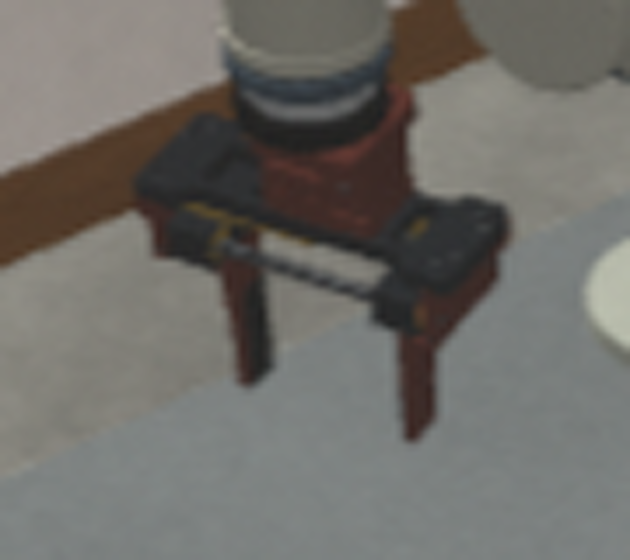

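View pics/grt.png

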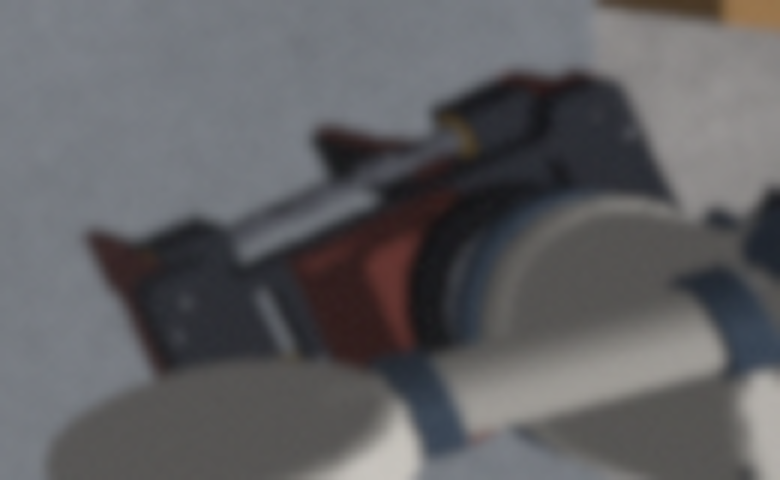

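Run:
```python
from h import *
import pickle
P=pickle.load(open("P0.pkl","rb"));T=P["top"];S=P["scene"]
def lines(p,corn):
    g=cv2.GaussianBlur(p["frame"],(3,3),0).astype(float).sum(2); out=[]
    ce=np.mean(corn,0)
    for i in range(4):
        a,b=np.array(corn[i],float),np.array(corn[(i+1)%4],float); d=(b-a)/np.linalg.norm(b-a); n=np.array([-d[1],d[0]])
        if n@(ce-a)>0:n=-n
        pts=[]
        for t in np.linspace(.08,.92,60):
            q=a+t*(b-a); s=np.arange(-6,6.01,.25)
            uv=q+s[:,None]*n; v=cv2.remap(g.astype(np.float32),uv[:,0].astype(np.float32)[None],uv[:,1].astype(np.float32)[None],cv2.INTER_LINEAR)[0]
            dv=np.gradient(v); dv[:2]=0;dv[-2:]=0;k=np.argmax(dv); pts.append(q+s[k]*n)
        pts=np.array(pts,np.float32); vx=cv2.fitLine(pts,cv2.DIST_HUBER,0,.01,.01).ravel()
        r=(pts-vx[2:])@np.array([-vx[1],vx[0]]); print("  rms",np.median(abs(r)).round(2)); out.append(vx)
    C=[]
    for i in range(4):
        l,m=out[i-1],out[i]; t=np.linalg.solve(np.c_[l[:2],-m[:2]],m[2:]-l[2:]); C.append(l[2:]+t[0]*l[:2])
    return np.array(C)
# order: (far-left, far-right, near-right, near-left) seen from robot
ct=lines(T,[(212,184),(419,189),(417,257),(209,250)])
cs=lines(S,[(368,322),(257,194),(300,170),(414,287)])
print(ct.round(1),cs.round(1))
for a,b in zip(ct,cs): print(tri([T,S],[a,b]).round(1),onz(T,a,3)[0].round(1),onz(S,b,3)[0].round(1))
```

```text
rms 0.29
  rms 0.27
  rms 0.27
  rms 0.26
  rms 0.24
  rms 0.22
  rms 0.22
  rms 0.12
[[211.4 182.2]
 [418.6 188.7]
 [417.1 257.8]
 [208.2 251.7]] [[365.3 325.1]
 [253.5 194.8]
 [300.2 168.8]
 [415.8 287.4]]
[539.8 300.6   7.1] [540.2 301.8   3. ] [538.5 299.3   3. ]
[ 539.5 -297.1   10.4] [ 539.3 -297.8    3. ] [ 538.  -303.7    3. ]
[ 341.8 -293.5   15.1] [ 340.4 -295.7    3. ] [ 336.6 -303.1    3. ]
[340.2 300.1   8.1] [340.6 300.9   3. ] [336.8 299.2   3. ]
```

The mat corners triangulate to z≈7–15 instead of 3, so the two calibrations differ by about 1–2 px. The known TCP projects well in the scene view. I'll fit both racks, the mat corners, the spacers and small camera corrections jointly.

```bash
cat > fit.py <<'E'
from h import *
import pickle
from scipy.optimize import least_squares
P=pickle.load(open("P0.pkl","rb"));T=P["top"];S=P["scene"]
def cr(o,s,pts): return (np.array(pts,float)+.5)/s-.5+np.array(o)
# model pt, pixel pt, weight type: 'p' point, 'l' only perpendicular to groove dir
z=4.5
obs={("L","top"):[((220,108),9),[((68,79,85),(52,153)),((68,-79,85),(612,205)),((-47,0,z),(377,470)),((-47,-50,z),(534,480)),((10,0,z),(380,240),'l'),((10,-50,z),(541,240),'l'),((60,0,z),(382,130)),((60,-50,z),(545,140)),((-20,50,16),(213,400),'l')]],
("S","top"):[((335,122),9),[((68,79,85),(105,173)),((68,-79,85),(675,190)),((-47,0,z),(325,462)),((-47,-50,z),(485,467)),((10,0,z),(345,220),'l'),((10,-50,z),(510,220),'l'),((60,0,z),(352,118)),((60,-50,z),(520,125))]],
("L","scene"):[((268,262),7),[((68,-79,85),(112,38)),((68,79,85),(335,352)),((68,-79,0),(32,183)),((68,79,0),(240,490)),((-48,-82.5,16),(260,98)),((60,-50,z),(85,225)),((-47,-50,z),(288,171)),((60,0,z),(150,318)),((-47,0,z),(351,258))]],
("S","scene"):[((220,188),7),[((68,-79,85),(92,40)),((68,79,85),(282,276)),((68,-79,0),(38,187)),((68,79,0),(215,425)),((-48,-82.5,16),(250,130)),((60,-50,z),(80,218)),((-47,-50,z),(268,192)),((60,0,z),(131,291)),((-47,0,z),(326,260))]]}
mt=np.array([[211.4,182.2],[418.6,188.7],[417.1,257.8],[208.2,251.7]]);ms=np.array([[365.3,325.1],[253.5,194.8],[300.2,168.8],[415.8,287.4]])
def rackR(yaw):
    return R.from_euler('z',yaw).as_matrix()@R.from_euler('y',-30,degrees=True).as_matrix()
def camc(p,d):
    q=dict(p); q["eye"]=p["eye"]+d[:3]; M=R.from_rotvec(d[3:]).as_matrix()@rot(p["orientation"]); x=R.from_matrix(M).as_quat(); q["orientation"]=np.array([x[3],*x[:3]]); return q
def unpack(v): return {"L":v[0:4],"S":v[4:8]},{"top":camc(T,v[8:14]),"scene":camc(S,v[14:20])},v[20:28].reshape(4,2)
def res(v,full=False):
    rk,cam,m=unpack(v); r=[]; info=[]
    for (k,n),((o,s),L) in obs.items():
        X,Y,Z,yaw=rk[k]; M=rackR(yaw)
        for it in L:
            uv=cr(o,s,it[1]); w=M@np.array(it[0],float)+[X,Y,Z]; e=proj(cam[n],w)[0]-uv
            if len(it)>2:
                d=proj(cam[n],w+M[:,0]*10)[0]-proj(cam[n],w)[0]; e=np.array([e@np.array([-d[1],d[0]])/np.linalg.norm(d),0])
            r+=list(e/0.6); info.append((k,n,it[0],e.round(2)))
    m3=np.c_[m,3*np.ones(4)]
    r+=list((proj(cam["top"],m3)-mt).ravel()/.4)+list((proj(cam["scene"],m3)-ms).ravel()/.4)
    r+=list((proj(cam["scene"],[[255.9,-542.4,221.5]])[0]-cr((230,20),7,(335,406)))/.7)
    r+=list(v[8:11]/2)+list(v[14:17]/2)+list(v[11:14]/.003)+list(v[17:20]/.003)
    return (np.array(r),info) if full else np.array(r)
if __name__=="__main__":
    v0=np.r_[600,130,45,0,580,-140,45,0,np.zeros(12),540,300,540,-300,340,-300,340,300]
    f=least_squares(res,v0,loss="soft_l1",x_scale=np.r_[[10,10,10,.1]*2,[1,1,1,.001,.001,.001]*2,np.ones(8)*10]); v=f.x
    print("L",v[:3].round(1),np.degrees(v[3]).round(2),"S",v[4:7].round(1),np.degrees(v[7]).round(2))
    print("top",v[8:11].round(2),np.degrees(v[11:14]).round(2),"scene",v[14:17].round(2),np.degrees(v[17:20]).round(2)); print(v[20:].reshape(4,2).round(1))
    for i in res(v,True)[1]: print(i)
    np.save("v.npy",v)
    cam=unpack(v)[1]
    for k,a,b in(("A",(248.7,212.),(362.1,278.5)),("B",(321.1,219.8),(325.4,230.9)),("C",(365.5,226.8),(306.1,204.2))):
        print(k,tri([cam["top"],cam["scene"]],[a,b]).round(1),onz(cam["top"],a,16)[0].round(1),onz(cam["scene"],b,16)[0].round(1))
E
python3 fit.py
```

```text
L [649.7 154.8  40.8] -3.45 S [ 623.2 -156.2   42.6] -0.63
top [-0.14  0.23  0.65] [-0.03  0.03  0.1 ] scene [-0.08 -0.77 -1.39] [ 0.06 -0.06 -0.05]
[[ 539.5  301.3]
 [ 539.3 -298.9]
 [ 340.2 -297.1]
 [ 339.1  300.7]]
('L', 'top', (68, 79, 85), array([0.07, 0.06]))
('L', 'top', (68, -79, 85), array([-0.54, -0.09]))
('L', 'top', (-47, 0, 4.5), array([-0.1 , -0.36]))
('L', 'top', (-47, -50, 4.5), array([-0.13,  0.12]))
('L', 'top', (10, 0, 4.5), array([-0.07,  0.  ]))
('L', 'top', (10, -50, 4.5), array([0.01, 0.  ]))
('L', 'top', (60, 0, 4.5), array([-0.13,  0.58]))
('L', 'top', (60, -50, 4.5), array([-0.09,  1.13]))
('L', 'top', (-20, 50, 16), array([-0.23,  0.  ]))
('S', 'top', (68, 79, 85), array([ 0.25, -0.75]))
('S', 'top', (68, -79, 85), array([-1.08,  0.01]))
('S', 'top', (-47, 0, 4.5), array([-0.04, -0.89]))
('S', 'top', (-47, -50, 4.5), array([-0.3, -0.7]))
('S', 'top', (10, 0, 4.5), array([0.24, 0.  ]))
('S', 'top', (10, -50, 4.5), array([0.04, 0.  ]))
('S', 'top', (60, 0, 4.5), array([0.47, 0.82]))
('S', 'top', (60, -50, 4.5), array([0.06, 0.82]))
('L', 'scene', (68, -79, 85
[... 415 characters left out ...]
47, 0, 4.5), array([-0.75,  0.32]))
('S', 'scene', (68, -79, 85), array([-0. ,  0.5]))
('S', 'scene', (68, 79, 85), array([0.03, 0.51]))
('S', 'scene', (68, -79, 0), array([-0.45, -0.06]))
('S', 'scene', (68, 79, 0), array([ 0.18, -0.29]))
('S', 'scene', (-48, -82.5, 16), array([-1.07, -0.45]))
('S', 'scene', (60, -50, 4.5), array([0.62, 0.07]))
('S', 'scene', (-47, -50, 4.5), array([ 0.13, -0.42]))
('S', 'scene', (60, 0, 4.5), array([1.42, 0.11]))
('S', 'scene', (-47, 0, 4.5), array([-0.04, -0.23]))
A [456.  186.4  20.4] [455.6 187.7  16. ] [454.8 184.4  16. ]
B [439.6 -18.8  21.4] [439.9 -18.8  16. ] [437.3 -21.6  16. ]
C [ 424.2 -145.4   19.8] [ 423.9 -145.5   16. ] [ 422.9 -148.1   16. ]
```

The fit closes to under a pixel. Long rack: (650,155,41), yaw −3.5°. Short rack: (623,−156,43), yaw −0.6°. The spacer tops come out at z≈20, which agrees with centres at 12.

The moves can't tilt the tool, so I'll do this:
- Grip each spacer near the end that will be lower.
- Go in under the bar from the robot's side.
- Touch the nose to the slope, then let the spacer pivot in a light grip until it lies on the wires.

Spacer C (short) goes first.

Request:
{"fn": "apply_moves", "kwargs": {"rows": [{"spin":-8.5},{"spin":-8.5},{"spin":-8.5},{"spin":-8.5},{"spin":-8.5},{"spin":-8.5},{"spin":-8.5},{"spin":-8.5},{"spin":-8.5},{"spin":-8.5},{"spin":-8.5}], "fingers": 1.0, "force": 25}}

```text
schema error: expected keys x, y, z, spin
```

```bash
cat > go.py <<'E'
import sys
from cell import env
from h import *
def go(x,y,z,yaw):
    s=env.state(); p=s["eef_pos"]; M=rot(s["eef_rot"]); d=M.T@(np.array([x,y,z])-p)
    cy=np.degrees(np.arctan2(M[1,0],M[0,0])); dy=(yaw-cy+180)%360-180
    print("t",round(s["time"],2),"p",p.round(1),"yaw",cy.round(2),"down",(M[:,1]).round(3),"F",s["force"].round(1),"w",round(s["width"],1),"q6",s["q"][5].round(2))
    print("tool shift mm",d.round(1),"spin",(-dy).round(2))
go(*map(float,sys.argv[1:5]))
E
python3 go.py 419.4 -139.1 120 -61.2
```

```text
t 0.6 p [ 256.  -542.7  222.7] yaw -154.74 down [ 0. -0. -1.] F [-0.1 -0.2  0.2] w 87.9 q6 -0.06
tool shift mm [-320.   102.6 -295.3] spin -93.54
```

Request:
{"fn": "apply_moves", "kwargs": {"rows": [{"x":0,"y":0,"z":0,"spin":-8.5},{"x":0,"y":0,"z":0,"spin":-8.5},{"x":0,"y":0,"z":0,"spin":-8.5},{"x":0,"y":0,"z":0,"spin":-8.5},{"x":0,"y":0,"z":0,"spin":-8.5},{"x":0,"y":0,"z":0,"spin":-8.5},{"x":0,"y":0,"z":0,"spin":-8.5},{"x":0,"y":0,"z":0,"spin":-8.5},{"x":0,"y":0,"z":0,"spin":-8.5},{"x":0,"y":0,"z":0,"spin":-8.5},{"x":0,"y":0,"z":0,"spin":-8.5}], "fingers": 1.0, "force": 25}}

```text
time: 1.7
eef_pos: [256.1, -542.7, 223.1]
eef_rot: [-0.612, 0.613, -0.353, 0.354]
force: [-0.0, 0.2, 0.7]
width: 88.1
```

```bash
python3 go.py 419.4 -139.1 120 -61.2
```

```text
t 1.7 p [ 256.1 -542.7  223.1] yaw -59.95 down [ 0.    -0.001 -1.   ] F [-0.   0.2  0.7] w 88.1 q6 -1.71
tool shift mm [-267.6  102.9  343.5] spin 1.25
```

Request:
{"fn": "apply_moves", "kwargs": {"rows": [{"x":-0.0223,"y":0.0086,"z":0.0286,"spin":0.1},{"x":-0.0223,"y":0.0086,"z":0.0286,"spin":0.1},{"x":-0.0223,"y":0.0086,"z":0.0286,"spin":0.1},{"x":-0.0223,"y":0.0086,"z":0.0286,"spin":0.1},{"x":-0.0223,"y":0.0086,"z":0.0286,"spin":0.1},{"x":-0.0223,"y":0.0086,"z":0.0286,"spin":0.1},{"x":-0.0223,"y":0.0086,"z":0.0286,"spin":0.1},{"x":-0.0223,"y":0.0086,"z":0.0286,"spin":0.1},{"x":-0.0223,"y":0.0086,"z":0.0286,"spin":0.1},{"x":-0.0223,"y":0.0086,"z":0.0286,"spin":0.1},{"x":-0.0223,"y":0.0086,"z":0.0286,"spin":0.1},{"x":-0.0223,"y":0.0086,"z":0.0286,"spin":0.1},{"x":0,"y":0,"z":0,"spin":0}]}}

```text
time: 3.0
eef_pos: [426.3, -126.4, 115.4]
eef_rot: [-0.609, 0.609, -0.357, 0.361]
force: [-0.1, -0.6, 0.1]
width: 87.8
```

```bash
python3 go.py 419.4 -139.1 60 -61.2;  python3 - <<'E'
from cell import env,get_image
from h import *
import pickle
P={n:get_image(n) for n in("scene","top")}; pickle.dump(P,open("P1.pkl","wb"))
a=P["scene"]["frame"][150:250,250:370,::-1]; b=P["top"]["frame"][150:290,290:450,::-1]
a=cv2.resize(a,(400,333),interpolation=cv2.INTER_CUBIC); b=cv2.resize(b,(381,333),interpolation=cv2.INTER_CUBIC)
cv2.imwrite("pics/c1.png",np.hstack([a,b]))
E
```

```text
t 3.0 p [ 426.3 -126.4  115.4] yaw -61.11 down [ 0.005 -0.003 -1.   ] F [-0.1 -0.6  0.1] w 87.8 q6 -0.87
tool shift mm [  7.5  55.4 -12.3] spin 0.09
```

View pics/c1.png

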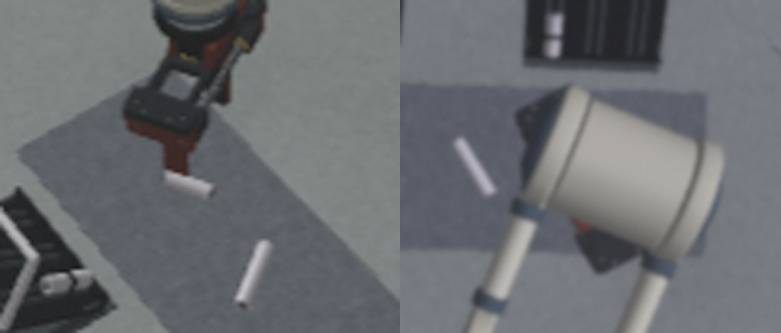

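The scene crop shows the gripper above spacer C, at (306,204), with the jaws across it. Correcting sideways, then going down.

Request:
{"fn": "apply_moves", "kwargs": {"rows": [{"x":0.004,"y":0.01,"z":-0.006,"spin":0},{"x":0.0035,"y":0.02,"z":-0.006,"spin":0},{"x":0,"y":0.025,"z":0,"spin":0},{"x":0,"y":0,"z":0,"spin":0}]}}

```text
time: 3.5
eef_pos: [417.8, -148.8, 60.9]
eef_rot: [-0.606, 0.609, -0.358, 0.366]
force: [-1.2, -0.1, 0.0]
width: 87.6
```

```bash
python3 go.py 419.4 -139.1 7.5 -61.2;  python3 - <<'E'
from cell import env,get_image
from h import *
p=get_image("scene")
print(proj(p,env.state()["eef_pos"]))
a=p["frame"][170:230,270:350,::-1]
cv2.imwrite("pics/c2.png",cv2.resize(a,None,fx=8,fy=8,interpolation=cv2.INTER_CUBIC))
E
```

```text
t 3.5 p [ 417.8 -148.8   60.9] yaw -61.59 down [ 0.008 -0.01  -1.   ] F [-1.2 -0.1  0. ] w 87.6 q6 -0.91
tool shift mm [-8.4 53.3  5.9] spin -0.39
[[306.6973594  195.70687896]]
```

View pics/c2.png

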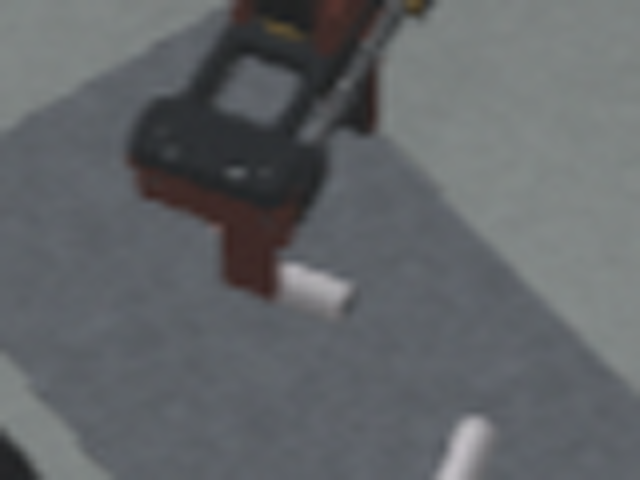

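Request:
{"fn": "apply_moves", "kwargs": {"rows": [{"x":-0.004,"y":0.008,"z":0.003,"spin":-0.2},{"x":-0.004,"y":0.012,"z":0.003,"spin":-0.2},{"x":0,"y":0.01,"z":0,"spin":0},{"x":0,"y":0,"z":0,"spin":0},{"x":0,"y":0,"z":0,"spin":0}]}}

```text
time: 4.05
eef_pos: [421.8, -141.0, 33.8]
eef_rot: [-0.607, 0.61, -0.353, 0.367]
force: [1.1, -0.4, -0.2]
width: 87.8
```

```bash
python3 go.py 419.4 -139.1 7.5 -61.2
```

```text
t 4.05 p [ 421.8 -141.    33.8] yaw -61.29 down [ 0.015 -0.013 -1.   ] F [ 1.1 -0.4 -0.2] w 87.8 q6 -0.9
tool shift mm [-3.3 26.2 -1.4] spin -0.09
```

Request:
{"fn": "apply_moves", "kwargs": {"rows": [{"x":-0.0015,"y":0.008,"z":-0.0007,"spin":0},{"x":-0.0015,"y":0.009,"z":-0.0007,"spin":0},{"x":0,"y":0.007,"z":0,"spin":0},{"x":0,"y":0,"z":0,"spin":0}]}}

```text
time: 4.45
eef_pos: [419.6, -139.1, 8.2]
eef_rot: [-0.607, 0.61, -0.353, 0.367]
force: [-0.3, -0.6, 0.6]
width: 87.8
```

```bash
python3 go.py 419.4 -139.1 7.5 -61.2
```

```text
t 4.45 p [ 419.6 -139.1    8.2] yaw -61.25 down [ 0.016 -0.013 -1.   ] F [-0.3 -0.6  0.6] w 87.8 q6 -0.89
tool shift mm [-0.2  0.7 -0.2] spin -0.05
```

Right on target. Closing.

Request:
{"fn": "apply_moves", "kwargs": {"rows": [{"x":0,"y":0.0005,"z":0,"spin":0},{"x":0,"y":0,"z":0,"spin":0},{"x":0,"y":0,"z":0,"spin":0},{"x":0,"y":0,"z":0,"spin":0},{"x":0,"y":0,"z":0,"spin":0},{"x":0,"y":0,"z":0,"spin":0},{"x":0,"y":0,"z":0,"spin":0},{"x":0,"y":0,"z":0,"spin":0}], "fingers": 0.0, "force": 25}}

```text
time: 5.25
eef_pos: [420.3, -139.5, 8.6]
eef_rot: [-0.607, 0.61, -0.352, 0.368]
force: [-0.7, 0.6, -0.5]
width: 27.3
```

```bash
python3 go.py 419.4 -139.1 7.5 -61.2
```

```text
t 5.25 p [ 420.3 -139.5    8.6] yaw -61.26 down [ 0.017 -0.014 -1.   ] F [-0.7  0.6 -0.5] w 27.3 q6 -0.89
tool shift mm [-0.8  1.1 -0.6] spin -0.06
```

Request:
{"fn": "apply_moves", "kwargs": {"rows": [{"x":0,"y":0.001,"z":0,"spin":0},{"x":0,"y":0,"z":0,"spin":0},{"x":0,"y":0,"z":0,"spin":0},{"x":0,"y":0,"z":0,"spin":0}]}}

```text
time: 5.65
eef_pos: [420.3, -139.5, 7.6]
eef_rot: [-0.607, 0.61, -0.352, 0.368]
force: [-0.0, -0.6, -0.1]
width: 17.5
```

Request:
{"fn": "apply_moves", "kwargs": {"rows": [{"x":0,"y":-0.01,"z":0,"spin":0},{"x":0,"y":-0.02,"z":0,"spin":0},{"x":0,"y":-0.02,"z":0,"spin":0},{"x":0,"y":-0.02,"z":0,"spin":0},{"x":0,"y":-0.01,"z":0,"spin":0},{"x":0,"y":0,"z":0,"spin":0}]}}

```text
time: 6.25
eef_pos: [418.2, -138.1, 92.4]
eef_rot: [-0.607, 0.61, -0.353, 0.368]
force: [0.2, 0.7, -1.2]
width: 17.2
```

```bash
python3 go.py 540 -156 100 -0.63;  python3 - <<'E'
from cell import env,get_image
from h import *
p=get_image("scene")
print(proj(p,env.state()["eef_pos"]))
a=p["frame"][160:230,270:350,::-1]
cv2.imwrite("pics/c3.png",cv2.resize(a,None,fx=8,fy=8,interpolation=cv2.INTER_CUBIC))
E
```

```text
t 6.25 p [ 418.2 -138.1   92.4] yaw -61.26 down [ 0.016 -0.014 -1.   ] F [ 0.2  0.7 -1.2] w 17.2 q6 -0.89
tool shift mm [74.4 -5.4 98.2] spin -60.63
[[308.70244335 192.33570122]]
```

View pics/c3.png

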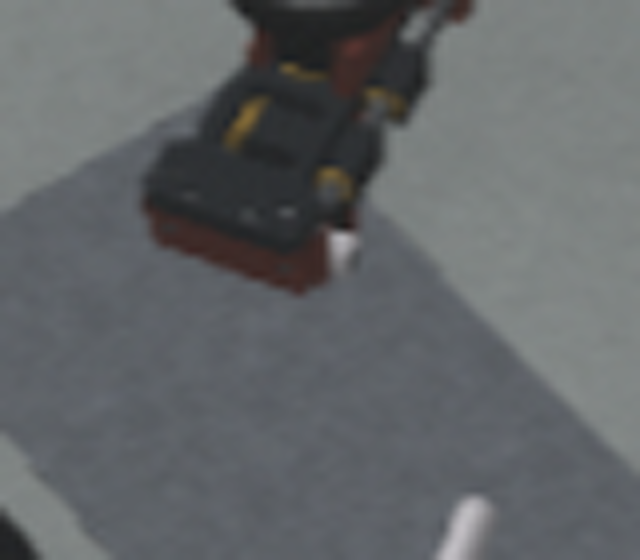

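Spacer C is held (width 17 mm) and lifted. Turning it to the slope's direction.

Request:
{"fn": "apply_moves", "kwargs": {"rows": [{"x":0,"y":0,"z":0,"spin":-6},{"x":0,"y":0,"z":0,"spin":-8.5},{"x":0,"y":0,"z":0,"spin":-8.5},{"x":0,"y":0,"z":0,"spin":-8.5},{"x":0,"y":0,"z":0,"spin":-8.5},{"x":0,"y":0,"z":0,"spin":-8.5},{"x":0,"y":0,"z":0,"spin":-7},{"x":0,"y":0,"z":0,"spin":-5},{"x":0,"y":0,"z":0,"spin":0}]}}

```text
time: 7.2
eef_pos: [413.1, -136.0, 79.8]
eef_rot: [-0.705, 0.709, 0.004, -0.005]
force: [-0.2, 0.1, -1.0]
width: 17.5
```

```bash
python3 go.py 545 -206 92 -0.63
```

```text
t 7.2 p [ 413.1 -136.    79.8] yaw 0.72 down [-0.    -0.007 -1.   ] F [-0.2  0.1 -1. ] w 17.5 q6 -1.97
tool shift mm [131.  -11.7 -71.7] spin 1.35
```

Request:
{"fn": "apply_moves", "kwargs": {"rows": [{"x":0.012,"y":-0.004,"z":-0.008,"spin":0.2},{"x":0.022,"y":-0.003,"z":-0.012,"spin":0.2},{"x":0.024,"y":-0.002,"z":-0.013,"spin":0.2},{"x":0.024,"y":-0.002,"z":-0.013,"spin":0.2},{"x":0.022,"y":-0.001,"z":-0.012,"spin":0.2},{"x":0.012,"y":0,"z":-0.006,"spin":0.2},{"x":0,"y":0,"z":0,"spin":0},{"x":0,"y":0,"z":0,"spin":0}]}}

```text
time: 8.0
eef_pos: [529.7, -201.1, 83.4]
eef_rot: [-0.706, 0.708, -0.014, 0.006]
force: [-0.7, 0.4, 0.2]
width: 17.5
```

```bash
python3 go.py 591.6 -205.9 75 -0.63
```

```text
t 8.0 p [ 529.7 -201.1   83.4] yaw -1.69 down [-0.011 -0.002 -1.   ] F [-0.7  0.4  0.2] w 17.5 q6 -1.96
tool shift mm [62.1  7.7 -3. ] spin -1.06
```

Request:
{"fn": "apply_moves", "kwargs": {"rows": [{"x":0.01,"y":0,"z":-0.001,"spin":-0.5},{"x":0.016,"y":0.001,"z":-0.001,"spin":-0.5},{"x":0.016,"y":0.001,"z":-0.001,"spin":0},{"x":0.012,"y":0.001,"z":0,"spin":0},{"x":0.005,"y":0,"z":0,"spin":0},{"x":0,"y":0,"z":0,"spin":0},{"x":0,"y":0,"z":0,"spin":0}]}}

```text
time: 8.7
eef_pos: [589.2, -203.0, 79.3]
eef_rot: [-0.707, 0.707, -0.009, -0.0]
force: [0.8, 1.3, -0.6]
width: 17.6
```

```bash
cat > look.py <<'E'
import sys
from cell import env,get_image
from h import *
import pickle
n=sys.argv[1]; l,t,r,b=map(int,sys.argv[2:6]); out=sys.argv[6]
from fit import unpack,rackR
v=np.load("v.npy"); cam=unpack(v)[1][n]
p=get_image(n); c=dict(p); c["eye"]=cam["eye"]; c["orientation"]=cam["orientation"]
pickle.dump(p,open(out+".pkl","wb"))
f=min(760/(r-l),580/(b-t)); im=cv2.resize(p["frame"][t:b,l:r,::-1],None,fx=f,fy=f,interpolation=cv2.INTER_CUBIC)
def P(X): return tuple(int(round(x)) for x in ((proj(c,X)[0]-[l,t]+.5)*f-.5))
s=env.state(); M=rot(s["eef_rot"]); 
cv2.circle(im,P(s["eef_pos"]),3,(0,0,255),-1)
if "ov" in sys.argv:
    for k,o in(("L",v[:4]),("S",v[4:8])):
        Q=rackR(o[3])
        for y in(0,-50):
            cv2.line(im,P(Q@[-47,y,0]+o[:3]),P(Q@[60,y,0]+o[:3]),(0,255,0),1)
        cv2.line(im,P(Q@[68,79,85]+o[:3]),P(Q@[68,-79,85]+o[:3]),(0,255,255),1)
cv2.imwrite("pics/"+out+".png",im)
E
python3 go.py 591.6 -205.9 75 -0.63; python3 look.py scene 190 150 310 260 s1 ov;python3 look.py top 330 110 430 190 t1 ov
```

```text
t 8.7 p [ 589.2 -203.    79.3] yaw -0.68 down [-0.012 -0.001 -1.   ] F [ 0.8  1.3 -0.6] w 17.6 q6 -1.94
tool shift mm [ 2.5  4.3 -2.9] spin -0.05
```

View pics/s1.png

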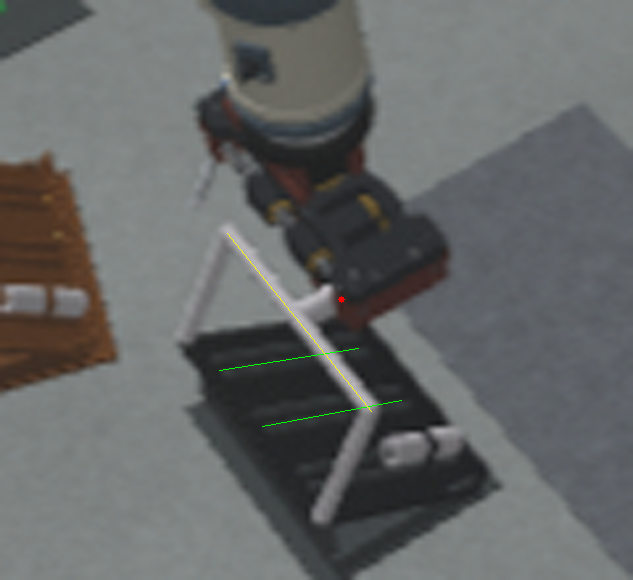

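View pics/t1.png

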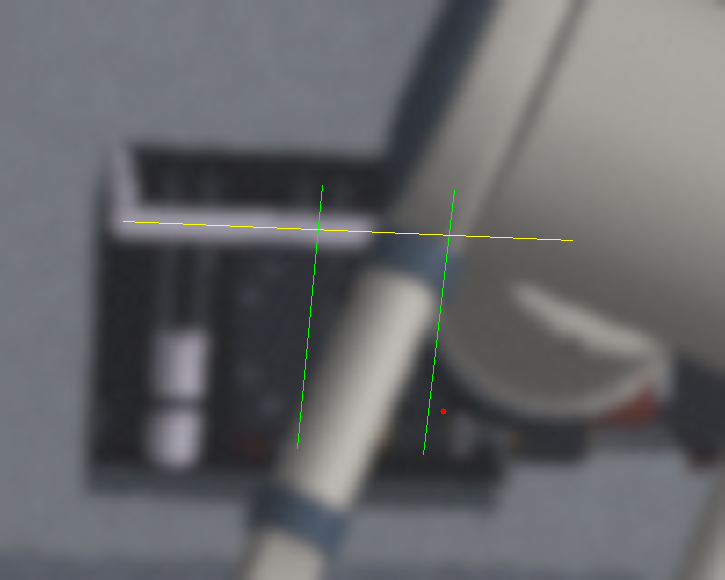

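The fitted lines sit on the bar and grooves: the bar runs (225,230)–(372,410) in the crop, and the spacer lies under it at (315,303). Going down towards nose contact.

Request:
{"fn": "apply_moves", "kwargs": {"rows": [{"x":0.001,"y":0.005,"z":-0.0015,"spin":0},{"x":0.001,"y":0.005,"z":-0.0015,"spin":0},{"x":0,"y":0.004,"z":0,"spin":0},{"x":0,"y":0.002,"z":0,"spin":0},{"x":0,"y":0,"z":0,"spin":0}]}}

```text
time: 9.3
eef_pos: [589.8, -206.7, 62.0]
eef_rot: [-0.707, 0.708, -0.009, 0.0]
force: [-0.5, 0.2, 0.9]
width: 16.9
```

```bash
python3 go.py 591.6 -205.9 55 -0.63
```

```text
t 9.3 p [ 589.8 -206.7   62. ] yaw -0.75 down [-0.012 -0.001 -1.   ] F [-0.5  0.2  0.9] w 16.9 q6 -1.95
tool shift mm [1.9 7.  0.8] spin -0.12
```

Request:
{"fn": "apply_moves", "kwargs": {"rows": [{"x":0.001,"y":0.004,"z":0.0005,"spin":0},{"x":0.0005,"y":0.003,"z":0,"spin":0},{"x":0,"y":0.003,"z":0,"spin":0},{"x":0,"y":0.002,"z":0,"spin":0},{"x":0,"y":0.002,"z":0,"spin":0}], "force": 8}}

```text
time: 9.8
eef_pos: [591.5, -206.4, 47.5]
eef_rot: [-0.706, 0.708, -0.009, 0.0]
force: [-1.8, -0.6, 2.1]
width: 17.6
```

```bash
python3 go.py 591.6 -205.9 33 -0.63;python3 look.py scene 190 150 310 260 s2
```

```text
t 9.8 p [ 591.5 -206.4   47.5] yaw -0.75 down [-0.012 -0.002 -1.   ] F [-1.8 -0.6  2.1] w 17.6 q6 -1.94
tool shift mm [ 0.3 14.5  0.5] spin -0.12
```

View pics/s2.png

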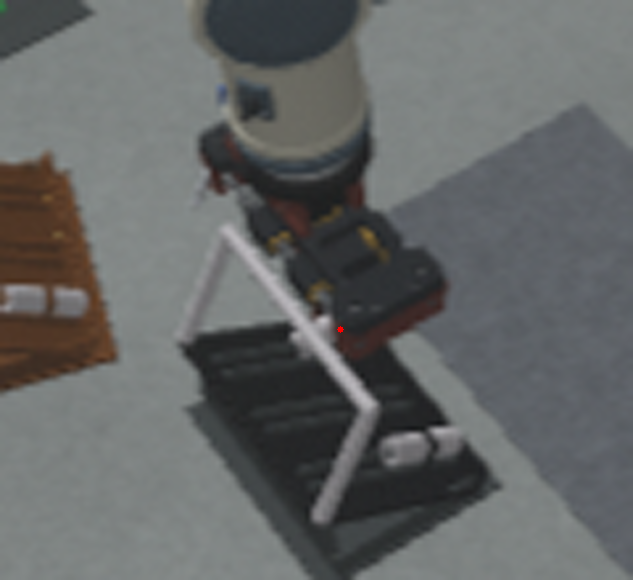

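Force (−1.8, −0.6, +2.1) N means the nose has touched the slope about where expected. Pivoting down.

Request:
{"fn": "apply_moves", "kwargs": {"rows": [{"x":0,"y":0.002,"z":0.0003,"spin":0},{"x":0,"y":0.002,"z":0,"spin":0},{"x":0,"y":0.002,"z":0,"spin":0},{"x":0,"y":0.002,"z":0,"spin":0}]}}

```text
time: 10.25
eef_pos: [591.5, -206.7, 40.0]
eef_rot: [-0.706, 0.708, -0.009, 0.001]
force: [-1.8, -0.5, 0.9]
width: 18.0
```

```bash
python3 go.py 591.6 -205.9 33 -0.63
```

```text
t 10.25 p [ 591.5 -206.7   40. ] yaw -0.77 down [-0.011 -0.003 -1.   ] F [-1.8 -0.5  0.9] w 18.0 q6 -1.94
tool shift mm [0.2 7.  0.8] spin -0.14
```

Request:
{"fn": "apply_moves", "kwargs": {"rows": [{"x":0,"y":0.002,"z":0,"spin":0},{"x":0,"y":0.0015,"z":0,"spin":0},{"x":0,"y":0.001,"z":0,"spin":0}]}}

```text
time: 10.55
eef_pos: [591.7, -206.9, 35.1]
eef_rot: [-0.706, 0.708, -0.008, 0.001]
force: [-1.0, -0.3, 2.2]
width: 18.0
```

```bash
python3 go.py 591.6 -205.9 33 -0.63;python3 look.py scene 200 170 300 250 s3
```

```text
t 10.55 p [ 591.7 -206.9   35.1] yaw -0.78 down [-0.01  -0.003 -1.   ] F [-1.  -0.3  2.2] w 18.0 q6 -1.94
tool shift mm [-0.1  2.1  1.1] spin -0.15
```

View pics/s3.png

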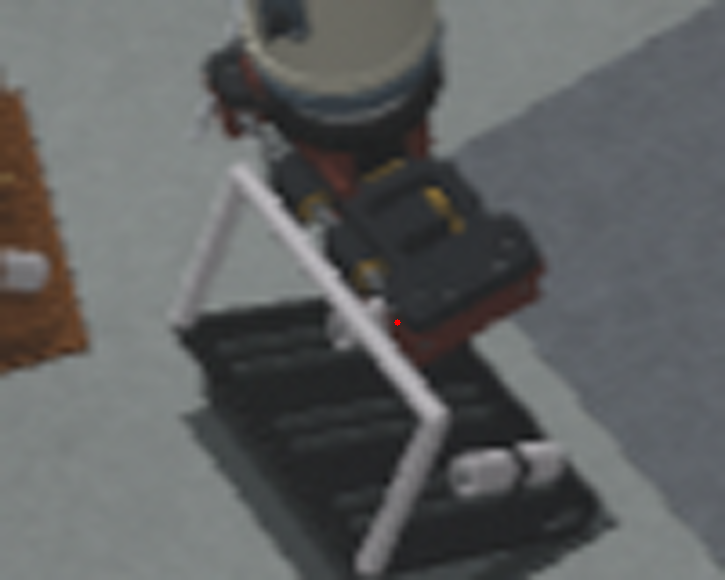

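Request:
{"fn": "apply_moves", "kwargs": {"rows": [{"x":0,"y":0.001,"z":0,"spin":0},{"x":0,"y":0.001,"z":0,"spin":0}]}}

```text
time: 10.8
eef_pos: [592.0, -207.1, 33.2]
eef_rot: [-0.706, 0.708, -0.008, 0.002]
force: [-0.8, -0.4, 2.1]
width: 17.6
```

Request:
{"fn": "apply_moves", "kwargs": {"rows": [{"x":0,"y":0.001,"z":0,"spin":0}]}}

```text
time: 10.9
eef_pos: [592.0, -207.2, 32.2]
eef_rot: [-0.706, 0.708, -0.008, 0.002]
force: [-1.0, -0.7, 1.8]
width: 17.8
```

Request:
{"fn": "apply_moves", "kwargs": {"rows": [{"x":0,"y":0.0005,"z":0,"spin":0}]}}

```text
time: 11.0
eef_pos: [592.1, -207.2, 31.8]
eef_rot: [-0.706, 0.709, -0.008, 0.002]
force: [-0.5, -0.9, 2.7]
width: 17.6
```

Request:
{"fn": "apply_moves", "kwargs": {"rows": [{"x":0,"y":0.001,"z":0.0005,"spin":0},{"x":0,"y":0.0005,"z":0.0003,"spin":0}]}}

```text
time: 11.2
eef_pos: [592.2, -207.1, 31.3]
eef_rot: [-0.705, 0.709, -0.008, 0.002]
force: [-1.9, -2.0, 4.7]
width: 17.9
```

Request:
{"fn": "apply_moves", "kwargs": {"rows": [{"x":0,"y":0.001,"z":0,"spin":0}]}}

```text
time: 11.3
eef_pos: [592.3, -207.3, 31.0]
eef_rot: [-0.705, 0.709, -0.008, 0.002]
force: [-2.9, -0.4, 7.8]
width: 17.8
```

```bash
python3 go.py 591.6 -205.9 33 -0.63;python3 look.py scene 220 190 280 238 s4
```

```text
t 11.3 p [ 592.3 -207.3   31. ] yaw -0.82 down [-0.008 -0.006 -1.   ] F [-2.9 -0.4  7.8] w 17.8 q6 -1.94
tool shift mm [-0.7 -2.   1.4] spin -0.19
```

View pics/s4.png

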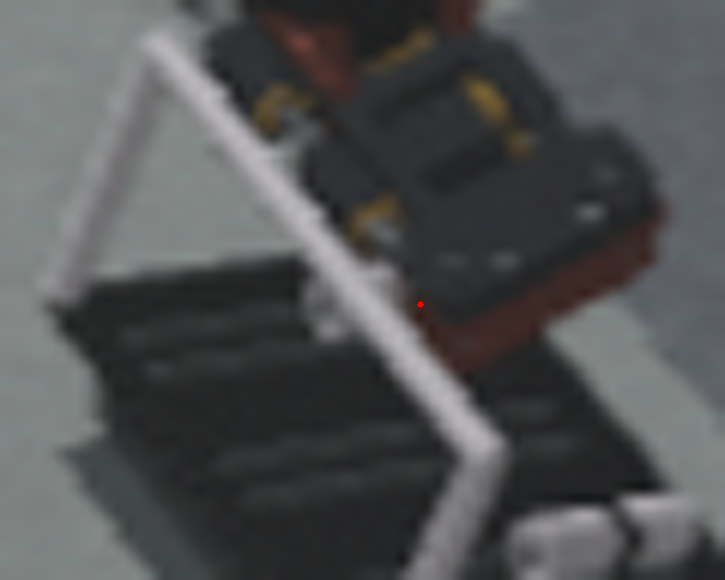

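Force climbed to 7.8 N along the slope's normal and descent stopped at TCP z=31 (expected about 33), so the spacer lies on the wires. Opening just a little.

Request:
{"fn": "apply_moves", "kwargs": {"rows": [{"x":0,"y":-0.0005,"z":0,"spin":0},{"x":0,"y":0,"z":0,"spin":0},{"x":0,"y":0,"z":0,"spin":0},{"x":0,"y":0,"z":0,"spin":0}], "fingers": 0.34}}

```text
time: 11.75
eef_pos: [591.7, -205.7, 29.4]
eef_rot: [-0.706, 0.708, -0.008, 0.001]
force: [-0.0, -0.4, -0.4]
width: 29.8
```

Request:
{"fn": "apply_moves", "kwargs": {"rows": [{"x":0,"y":-0.004,"z":0,"spin":0},{"x":0,"y":-0.006,"z":0,"spin":0},{"x":0,"y":-0.01,"z":0,"spin":0},{"x":0,"y":-0.01,"z":0,"spin":0},{"x":-0.01,"y":-0.01,"z":0,"spin":0},{"x":-0.02,"y":-0.01,"z":0,"spin":0},{"x":-0.03,"y":-0.01,"z":0,"spin":0},{"x":-0.02,"y":0,"z":0,"spin":0}]}}

```text
time: 12.55
eef_pos: [512.7, -204.3, 97.3]
eef_rot: [-0.706, 0.709, -0.006, 0.002]
force: [1.2, -0.6, 0.2]
width: 30.1
```

```bash
python3 go.py 420.6 -32 60 33.3;python3 look.py scene 200 170 300 250 s5; python3 look.py top 330 110 430 190 t5
```

```text
t 12.55 p [ 512.7 -204.3   97.3] yaw -0.65 down [-0.006 -0.004 -1.   ] F [ 1.2 -0.6  0.2] w 30.1 q6 -2.0
tool shift mm [-93.8  37.2 171.4] spin -33.95
```

View pics/s5.png

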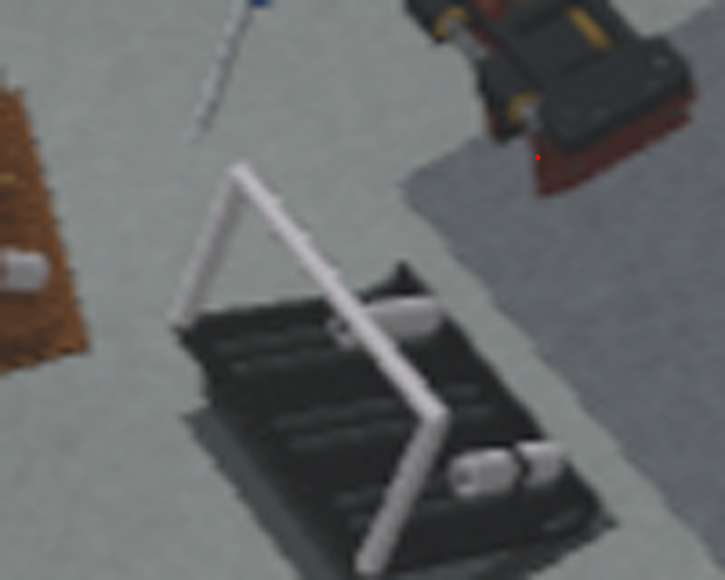

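View pics/t5.png

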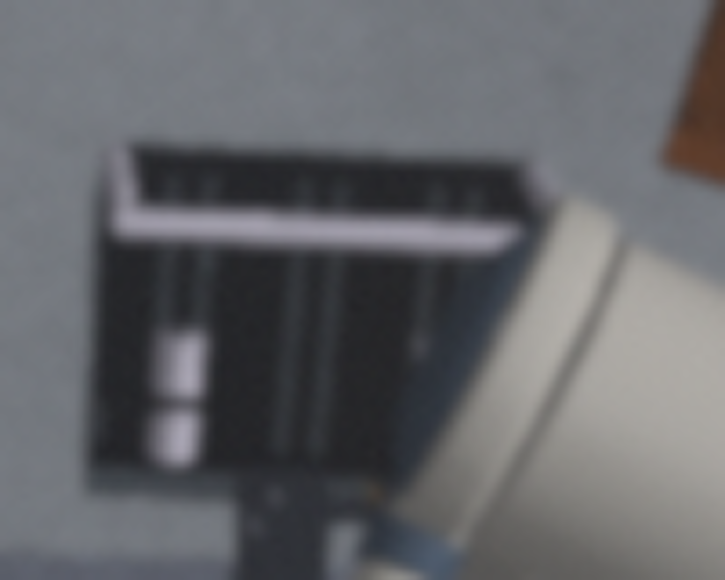

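Spacer C lies down in the right groove of the short rack: scene crop (340,325)–(440,310), parallel to the wires and about level with the sample. Next is spacer B at top (321,220).

Request:
{"fn": "apply_moves", "kwargs": {"rows": [{"x":0,"y":-0.005,"z":0,"spin":-6},{"x":0,"y":-0.005,"z":0,"spin":-8.5},{"x":0,"y":-0.005,"z":0,"spin":-8.5},{"x":0,"y":-0.005,"z":0,"spin":-7},{"x":0,"y":0,"z":0,"spin":-3.5},{"x":0,"y":0,"z":0,"spin":0},{"x":0,"y":0,"z":0,"spin":0}], "fingers": 1.0, "force": 30}}

```text
time: 13.35
eef_pos: [517.3, -204.4, 120.8]
eef_rot: [-0.675, 0.678, 0.205, -0.207]
force: [-1.2, -0.6, 0.2]
width: 82.4
```

```bash
python3 go.py 420.6 -32 70 33.3
```

```text
t 13.35 p [ 517.3 -204.4  120.8] yaw 33.86 down [-0.001 -0.005 -1.   ] F [-1.2 -0.6  0.2] w 82.4 q6 -2.6
tool shift mm [ 15.9  50.2 197.2] spin 0.56
```

Request:
{"fn": "apply_moves", "kwargs": {"rows": [{"x":0.002,"y":0.003,"z":0.018,"spin":0},{"x":0.002,"y":0.005,"z":0.03,"spin":0.1},{"x":0.002,"y":0.006,"z":0.034,"spin":0.1},{"x":0.002,"y":0.007,"z":0.034,"spin":0.1},{"x":0.002,"y":0.007,"z":0.034,"spin":0.1},{"x":0.002,"y":0.005,"z":0.022,"spin":0},{"x":0.001,"y":0.003,"z":0.008,"spin":0},{"x":0,"y":0,"z":0,"spin":0},{"x":0,"y":0,"z":0,"spin":0}]}}

```text
time: 14.25
eef_pos: [428.8, -42.8, 82.9]
eef_rot: [-0.677, 0.68, 0.198, -0.199]
force: [-0.3, 0.0, -0.4]
width: 87.4
```

```bash
python3 go.py 420.6 -32 40 33.3;python3 look.py scene 270 180 370 260 s6
```

```text
t 14.25 p [428.8 -42.8  82.9] yaw 32.59 down [ 0.001 -0.005 -1.   ] F [-0.3  0.  -0.4] w 87.4 q6 -2.31
tool shift mm [-1.  42.8 13.7] spin -0.71
```

View pics/s6.png

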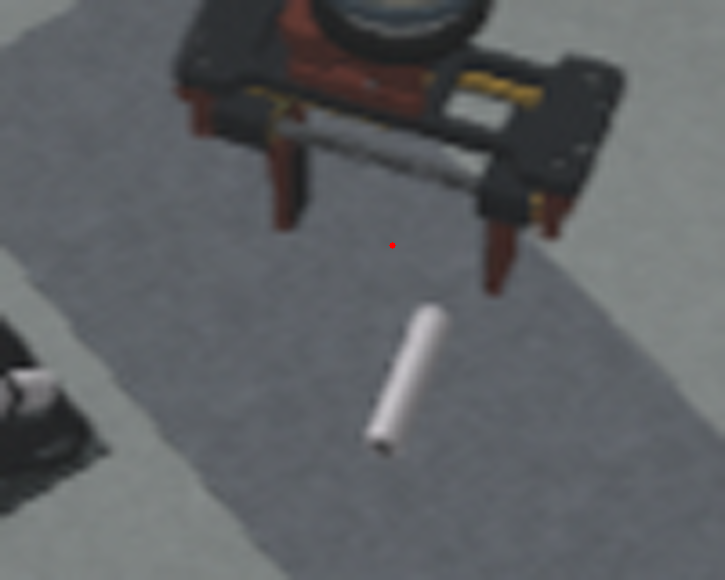

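The scene crop shows spacer B from (380,440) to (432,315), clear between the open fingers. Centring, then down.

Request:
{"fn": "apply_moves", "kwargs": {"rows": [{"x":-0.0005,"y":0.01,"z":0.006,"spin":-0.4},{"x":0,"y":0.015,"z":0.006,"spin":-0.2},{"x":0,"y":0.012,"z":0.002,"spin":0},{"x":0,"y":0.004,"z":0,"spin":0},{"x":0,"y":0,"z":0,"spin":0},{"x":0,"y":0,"z":0,"spin":0}]}}

```text
time: 14.9
eef_pos: [420.3, -32.7, 36.9]
eef_rot: [-0.677, 0.679, 0.2, -0.202]
force: [0.7, -0.6, 0.3]
width: 87.8
```

```bash
python3 go.py 420.6 -32 7.5 33.3
```

```text
t 14.9 p [420.3 -32.7  36.9] yaw 33.0 down [-0.002 -0.005 -1.   ] F [ 0.7 -0.6  0.3] w 87.8 q6 -2.3
tool shift mm [ 0.8 29.4  0.5] spin -0.3
```

Request:
{"fn": "apply_moves", "kwargs": {"rows": [{"x":0.0004,"y":0.009,"z":0.0005,"spin":-0.2},{"x":0,"y":0.01,"z":0,"spin":0},{"x":0,"y":0.007,"z":0,"spin":0},{"x":0,"y":0.002,"z":0,"spin":0},{"x":0,"y":0,"z":0,"spin":0}]}}

```text
time: 15.4
eef_pos: [420.8, -32.4, 6.9]
eef_rot: [-0.676, 0.679, 0.201, -0.203]
force: [0.4, -0.3, -0.3]
width: 87.7
```

```bash
python3 go.py 420.6 -32 7.5 33.3
```

```text
t 15.4 p [420.8 -32.4   6.9] yaw 33.2 down [-0.001 -0.005 -1.   ] F [ 0.4 -0.3 -0.3] w 87.7 q6 -2.3
tool shift mm [ 0.1 -0.6  0.5] spin -0.1
```

Request:
{"fn": "apply_moves", "kwargs": {"rows": [{"x":0,"y":0,"z":0.0005,"spin":0},{"x":0,"y":0,"z":0,"spin":0},{"x":0,"y":0,"z":0,"spin":0},{"x":0,"y":0,"z":0,"spin":0},{"x":0,"y":0,"z":0,"spin":0},{"x":0,"y":0,"z":0,"spin":0},{"x":0,"y":0,"z":0,"spin":0},{"x":0,"y":0,"z":0,"spin":0},{"x":0,"y":0,"z":0,"spin":0},{"x":0,"y":0,"z":0,"spin":0},{"x":0,"y":0,"z":0,"spin":0},{"x":0,"y":0,"z":0,"spin":0}], "fingers": 0.0, "force": 35}}

```text
time: 16.6
eef_pos: [421.4, -32.1, 8.2]
eef_rot: [-0.676, 0.68, 0.202, -0.202]
force: [0.0, -0.5, 0.5]
width: 17.5
```

Request:
{"fn": "apply_moves", "kwargs": {"rows": [{"x":0,"y":-0.005,"z":0,"spin":0},{"x":0,"y":-0.012,"z":0,"spin":0},{"x":0,"y":-0.02,"z":0,"spin":0},{"x":0,"y":-0.02,"z":0,"spin":0},{"x":0,"y":-0.015,"z":0,"spin":0},{"x":0,"y":-0.005,"z":0,"spin":0},{"x":0,"y":0,"z":0,"spin":0}]}}

```text
time: 17.3
eef_pos: [421.2, -31.7, 91.9]
eef_rot: [-0.675, 0.68, 0.202, -0.202]
force: [0.4, 0.1, -0.6]
width: 17.4
```

```bash
python3 go.py 560 108 92 -3.45;python3 look.py scene 270 180 370 260 s7
```

```text
t 17.3 p [421.2 -31.7  91.9] yaw 33.2 down [ 0.002 -0.006 -1.   ] F [ 0.4  0.1 -0.6] w 17.4 q6 -2.3
tool shift mm [192.6  -0.6  40.8] spin 36.65
```

View pics/s7.png

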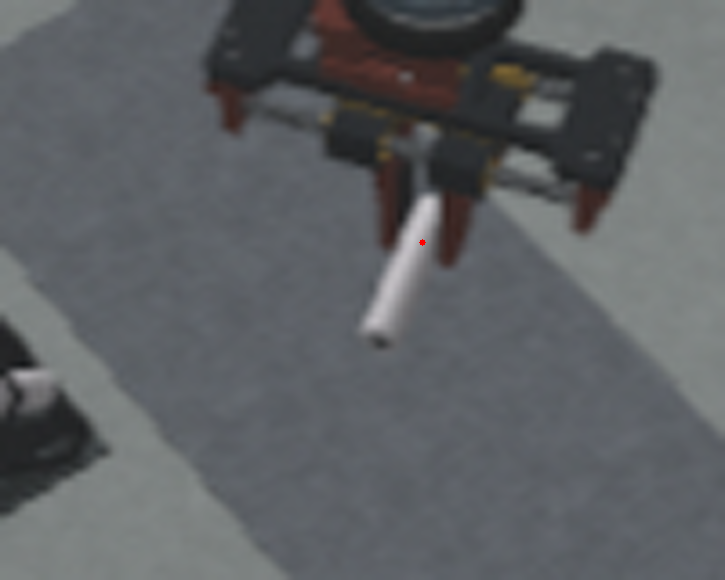

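Spacer B is held level near its robot-side end, at crop (430,200). Turning it to the long rack's direction.

Request:
{"fn": "apply_moves", "kwargs": {"rows": [{"x":0,"y":-0.001,"z":0,"spin":5},{"x":0,"y":-0.001,"z":0,"spin":8},{"x":0,"y":-0.001,"z":0,"spin":8},{"x":0,"y":-0.001,"z":0,"spin":7},{"x":0,"y":-0.001,"z":0,"spin":5},{"x":0,"y":0,"z":0,"spin":2},{"x":0,"y":0,"z":0,"spin":0}]}}

```text
time: 18.05
eef_pos: [417.7, -31.1, 89.8]
eef_rot: [-0.705, 0.708, -0.023, 0.017]
force: [-0.5, -0.2, -0.8]
width: 17.4
```

```bash
python3 go.py 546 111 95 -3.45
```

```text
t 18.05 p [417.7 -31.1  89.8] yaw -3.24 down [-0.009 -0.004 -1.   ] F [-0.5 -0.2 -0.8] w 17.4 q6 -1.67
tool shift mm [120.   -7.  149.1] spin 0.21
```

Request:
{"fn": "apply_moves", "kwargs": {"rows": [{"x":0.008,"y":-0.003,"z":0.01,"spin":0},{"x":0.017,"y":-0.003,"z":0.02,"spin":0.1},{"x":0.021,"y":-0.002,"z":0.025,"spin":0.1},{"x":0.021,"y":-0.001,"z":0.026,"spin":0},{"x":0.021,"y":-0.001,"z":0.025,"spin":0},{"x":0.02,"y":-0.001,"z":0.025,"spin":0},{"x":0.012,"y":0,"z":0.015,"spin":0},{"x":0,"y":0,"z":0,"spin":0},{"x":0,"y":0,"z":0,"spin":0}]}}

```text
time: 18.95
eef_pos: [552.1, 119.2, 94.9]
eef_rot: [-0.706, 0.708, -0.023, 0.014]
force: [-0.4, -0.1, -1.5]
width: 17.1
```

```bash
python3 go.py 615.8 106.8 85 -3.45
```

```text
t 18.95 p [552.1 119.2  94.9] yaw -2.97 down [-0.013 -0.003 -1.   ] F [-0.4 -0.1 -1.5] w 17.1 q6 -1.37
tool shift mm [64.4  9.1 -9.1] spin 0.48
```

Request:
{"fn": "apply_moves", "kwargs": {"rows": [{"x":0.007,"y":0,"z":-0.004,"spin":0.3},{"x":0.014,"y":0.001,"z":-0.004,"spin":0.2},{"x":0.016,"y":0.002,"z":-0.001,"spin":0},{"x":0.013,"y":0.002,"z":0,"spin":0},{"x":0.008,"y":0.001,"z":0,"spin":0},{"x":0.003,"y":0,"z":0,"spin":0},{"x":0,"y":0,"z":0,"spin":0},{"x":0,"y":0,"z":0,"spin":0}]}}

```text
time: 19.75
eef_pos: [613.3, 99.8, 88.7]
eef_rot: [-0.705, 0.708, -0.028, 0.019]
force: [0.5, -0.3, -0.9]
width: 17.1
```

```bash
python3 go.py 615.8 106.8 75 -3.45;python3 look.py scene 240 230 350 340 s8 ov
```

```text
t 19.75 p [613.3  99.8  88.7] yaw -3.82 down [-0.013 -0.005 -1.   ] F [ 0.5 -0.3 -0.9] w 17.1 q6 -1.4
tool shift mm [ 2.2 13.7  7.3] spin -0.37
```

View pics/s8.png

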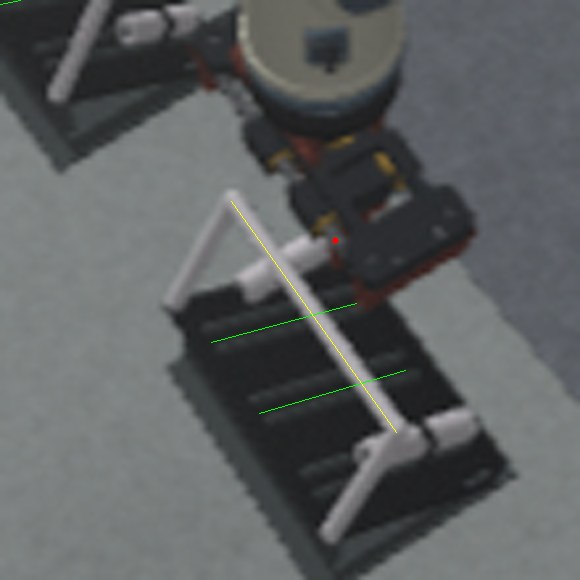

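The spacer is under the bar, with its nose at crop (250,285), and the right groove line is at (212,342)–(357,304). Correcting sideways by +7 mm and going down.

Request:
{"fn": "apply_moves", "kwargs": {"rows": [{"x":0.001,"y":0.003,"z":0.0035,"spin":-0.2},{"x":0.0005,"y":0.005,"z":0.0035,"spin":-0.1},{"x":0,"y":0.004,"z":0,"spin":0},{"x":0,"y":0.001,"z":0,"spin":0},{"x":0,"y":0,"z":0,"spin":0}]}}

```text
time: 20.3
eef_pos: [614.2, 108.1, 74.8]
eef_rot: [-0.705, 0.708, -0.026, 0.016]
force: [0.6, 0.4, -0.2]
width: 17.2
```

```bash
python3 go.py 615.8 106.8 70 -3.45
```

```text
t 20.3 p [614.2 108.1  74.8] yaw -3.41 down [-0.013 -0.004 -1.   ] F [ 0.6  0.4 -0.2] w 17.2 q6 -1.39
tool shift mm [ 1.7  4.7 -1.2] spin 0.04
```

Request:
{"fn": "apply_moves", "kwargs": {"rows": [{"x":0.0008,"y":0.003,"z":-0.0006,"spin":0},{"x":0,"y":0.003,"z":-0.0003,"spin":0},{"x":0,"y":0.003,"z":0,"spin":0},{"x":0,"y":0.002,"z":0,"spin":0}], "force": 12}}

```text
time: 20.7
eef_pos: [615.1, 106.9, 63.4]
eef_rot: [-0.705, 0.709, -0.025, 0.017]
force: [-0.7, -1.2, 1.1]
width: 17.4
```

Request:
{"fn": "apply_moves", "kwargs": {"rows": [{"x":0,"y":0.002,"z":0,"spin":0},{"x":0,"y":0.002,"z":0,"spin":0}]}}

```text
time: 20.9
eef_pos: [615.0, 106.7, 59.6]
eef_rot: [-0.705, 0.709, -0.025, 0.017]
force: [-1.4, -0.2, 1.4]
width: 17.8
```

```bash
python3 go.py 615.8 106.8 32 -3.45;python3 look.py scene 250 250 340 320 s9
```

```text
t 20.9 p [615.  106.7  59.6] yaw -3.43 down [-0.012 -0.005 -1.   ] F [-1.4 -0.2  1.4] w 17.8 q6 -1.39
tool shift mm [ 1.1 27.6  0.3] spin 0.02
```

View pics/s9.png

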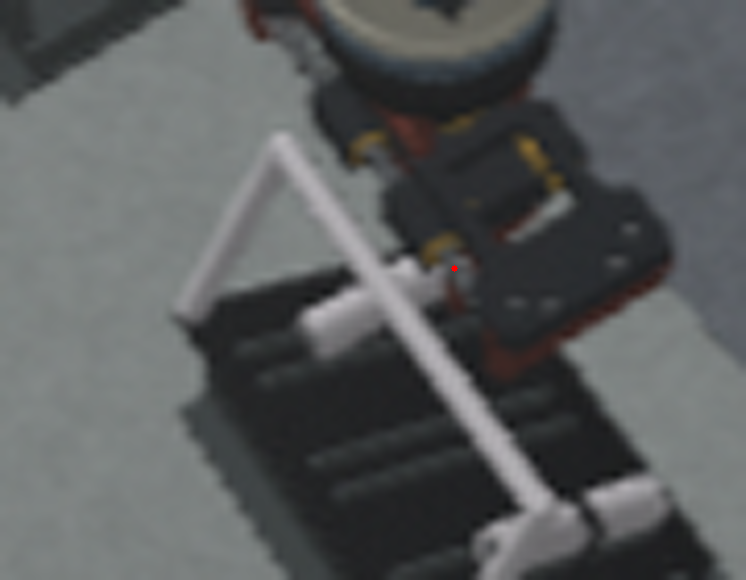

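The nose touches between the two wires, at crop (320,335), with about 1.5 N. Pivoting down in small steps.

Request:
{"fn": "apply_moves", "kwargs": {"rows": [{"x":0,"y":0.002,"z":0,"spin":0},{"x":0,"y":0.002,"z":0,"spin":0},{"x":0,"y":0.002,"z":0,"spin":0},{"x":0,"y":0.002,"z":0,"spin":0},{"x":0,"y":0.002,"z":0,"spin":0}], "force": 10}}

```text
time: 21.45
eef_pos: [615.3, 106.7, 49.0]
eef_rot: [-0.705, 0.709, -0.025, 0.017]
force: [-0.3, -0.6, 1.0]
width: 18.1
```

Request:
{"fn": "apply_moves", "kwargs": {"rows": [{"x":0,"y":0.002,"z":0,"spin":0},{"x":0,"y":0.002,"z":0,"spin":0},{"x":0,"y":0.002,"z":0,"spin":0}]}}

```text
time: 21.75
eef_pos: [615.7, 106.7, 42.7]
eef_rot: [-0.705, 0.708, -0.025, 0.018]
force: [0.1, -0.7, 1.1]
width: 17.9
```

```bash
python3 go.py 615.8 106.8 32 -3.45;python3 look.py scene 250 250 340 320 s10
```

```text
t 21.75 p [615.7 106.7  42.7] yaw -3.43 down [-0.01  -0.004 -1.   ] F [ 0.1 -0.7  1.1] w 17.9 q6 -1.39
tool shift mm [ 0.1 10.7  0.2] spin 0.02
```

View pics/s10.png

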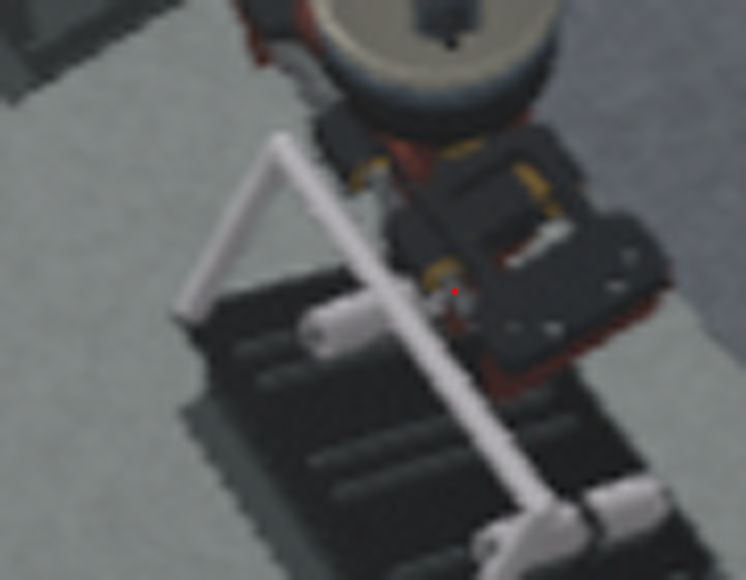

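Request:
{"fn": "apply_moves", "kwargs": {"rows": [{"x":0,"y":0.002,"z":0,"spin":0},{"x":0,"y":0.002,"z":0,"spin":0},{"x":0,"y":0.002,"z":0,"spin":0}]}}

```text
time: 22.1
eef_pos: [615.8, 106.6, 36.3]
eef_rot: [-0.705, 0.708, -0.024, 0.018]
force: [1.0, 0.4, 0.8]
width: 17.8
```

Request:
{"fn": "apply_moves", "kwargs": {"rows": [{"x":0,"y":0.0015,"z":0,"spin":0},{"x":0,"y":0.001,"z":0,"spin":0}]}}

```text
time: 22.3
eef_pos: [615.7, 106.6, 33.3]
eef_rot: [-0.705, 0.708, -0.025, 0.018]
force: [-0.1, -0.4, 1.1]
width: 17.8
```

Request:
{"fn": "apply_moves", "kwargs": {"rows": [{"x":0,"y":0.001,"z":0,"spin":0}]}}

```text
time: 22.4
eef_pos: [615.8, 106.5, 32.3]
eef_rot: [-0.705, 0.708, -0.025, 0.018]
force: [0.2, 0.3, 2.1]
width: 17.5
```

Request:
{"fn": "apply_moves", "kwargs": {"rows": [{"x":0,"y":0.001,"z":0,"spin":0}]}}

```text
time: 22.5
eef_pos: [615.8, 106.5, 31.4]
eef_rot: [-0.705, 0.708, -0.024, 0.018]
force: [-0.2, -0.6, 4.7]
width: 17.5
```

Request:
{"fn": "apply_moves", "kwargs": {"rows": [{"x":0,"y":0.0008,"z":0,"spin":0}]}}

```text
time: 22.6
eef_pos: [615.8, 106.5, 31.3]
eef_rot: [-0.705, 0.708, -0.024, 0.018]
force: [-1.8, -0.9, 7.4]
width: 17.9
```

```bash
python3 go.py 615.8 106.8 32 -3.45;python3 look.py scene 250 250 340 320 s11; python3 look.py top 220 105 310 175 t11 ov
```

```text
t 22.6 p [615.8 106.5  31.3] yaw -3.44 down [-0.009 -0.004 -1.   ] F [-1.8 -0.9  7.4] w 17.9 q6 -1.39
tool shift mm [-0.1 -0.7  0.3] spin 0.01
```

View pics/s11.png

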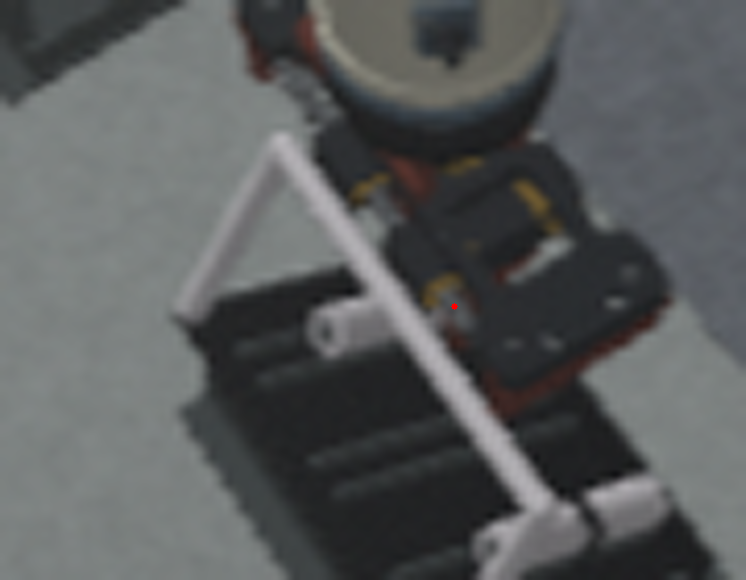

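View pics/t11.png

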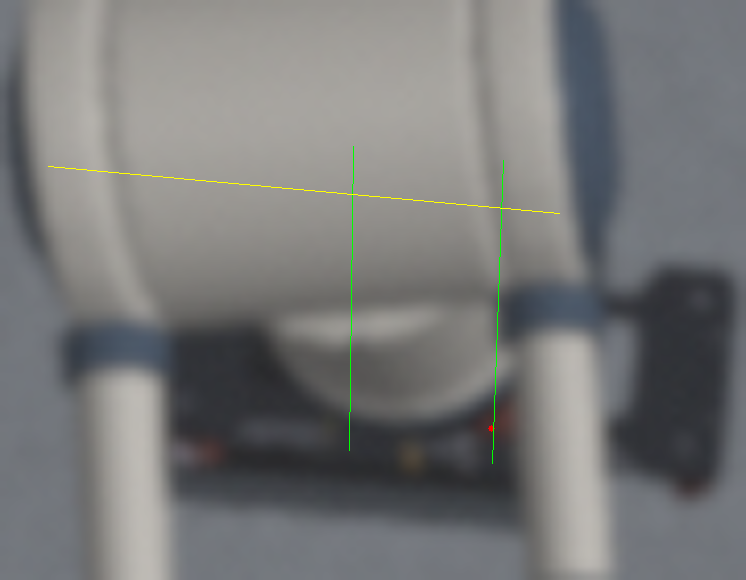

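The force again climbs to 7.4 N at z=31.3, and the spacer is parallel to the sample, so it lies flush. Its lower end is still several mm above the lip, so I'll slide it a few mm downslope before releasing.

Request:
{"fn": "apply_moves", "kwargs": {"rows": [{"x":-0.0015,"y":0.0004,"z":0,"spin":0},{"x":-0.0015,"y":0.0008,"z":0,"spin":0},{"x":-0.001,"y":0.0005,"z":0,"spin":0}]}}

```text
time: 23.0
eef_pos: [611.6, 106.8, 29.2]
eef_rot: [-0.705, 0.708, -0.024, 0.018]
force: [0.2, 0.7, 1.7]
width: 17.5
```

```bash
python3 go.py 615.8 106.8 32 -3.45
```

```text
t 23.0 p [611.6 106.8  29.2] yaw -3.44 down [-0.009 -0.004 -1.   ] F [0.2 0.7 1.7] w 17.5 q6 -1.39
tool shift mm [ 4.2 -2.8  0.2] spin 0.01
```

Request:
{"fn": "apply_moves", "kwargs": {"rows": [{"x":0,"y":0,"z":0,"spin":0},{"x":0,"y":0,"z":0,"spin":0},{"x":0,"y":0,"z":0,"spin":0},{"x":0,"y":0,"z":0,"spin":0}], "fingers": 0.34}}

```text
time: 23.4
eef_pos: [610.4, 106.9, 27.5]
eef_rot: [-0.705, 0.708, -0.025, 0.017]
force: [-0.2, -0.6, -0.3]
width: 29.9
```

Request:
{"fn": "apply_moves", "kwargs": {"rows": [{"x":0,"y":-0.004,"z":0,"spin":0},{"x":0,"y":-0.006,"z":0,"spin":0},{"x":0,"y":-0.01,"z":0,"spin":0},{"x":0,"y":-0.01,"z":0,"spin":0},{"x":-0.01,"y":-0.01,"z":0,"spin":0},{"x":-0.02,"y":-0.01,"z":0,"spin":0},{"x":-0.03,"y":-0.01,"z":0,"spin":0},{"x":-0.02,"y":0,"z":0,"spin":0},{"x":0,"y":0,"z":0,"spin":0}]}}

```text
time: 24.3
eef_pos: [531.0, 112.2, 98.2]
eef_rot: [-0.706, 0.708, -0.023, 0.019]
force: [1.3, 0.3, -0.5]
width: 30.0
```

```bash
python3 go.py 446.1 166.1 90 64.6;python3 look.py scene 250 250 340 320 s12; python3 look.py top 220 105 310 175 t12
```

```text
t 24.3 p [531.  112.2  98.2] yaw -3.45 down [-0.005 -0.003 -1.   ] F [ 1.3  0.3 -0.5] w 30.0 q6 -1.36
tool shift mm [-87.9   8.5  48.7] spin -68.05
```

View pics/s12.png

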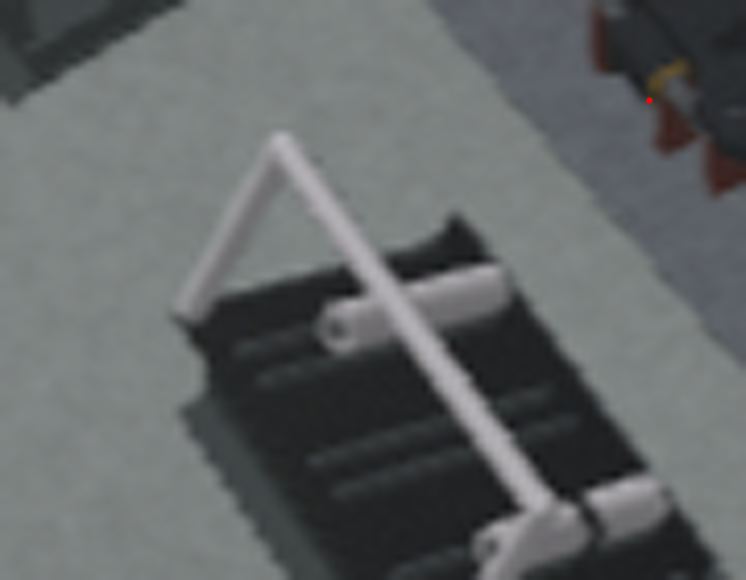

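View pics/t12.png

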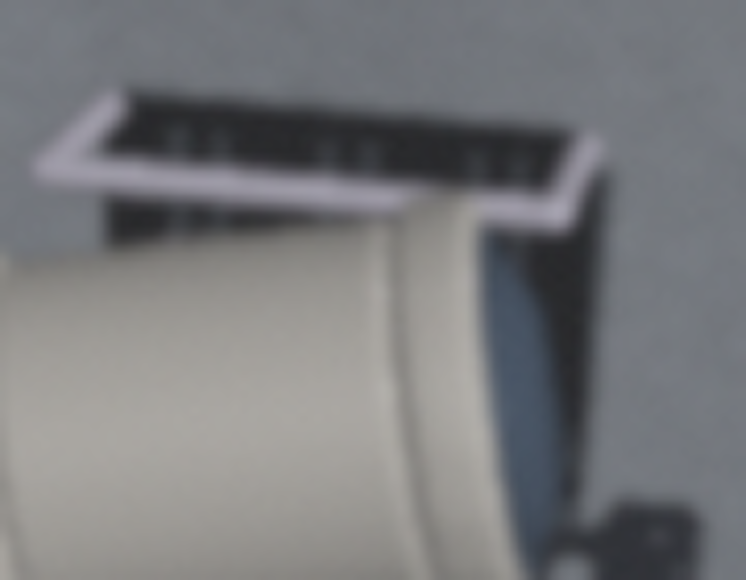

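Spacer B lies in the right groove of the long rack, crop (330,325)–(505,280), up to the lip like the sample. Next is spacer A at top (249,212).

Request:
{"fn": "apply_moves", "kwargs": {"rows": [{"x":-0.004,"y":-0.003,"z":0,"spin":-5},{"x":-0.01,"y":-0.004,"z":0,"spin":-8.5},{"x":0,"y":-0.004,"z":0,"spin":-8.5},{"x":0,"y":-0.004,"z":0,"spin":-8.5},{"x":0,"y":-0.003,"z":0,"spin":-8.5},{"x":0,"y":-0.003,"z":0,"spin":-8.5},{"x":0,"y":-0.003,"z":0,"spin":-8.5},{"x":0,"y":0,"z":0,"spin":-7},{"x":0,"y":0,"z":0,"spin":-4.5},{"x":0,"y":0,"z":0,"spin":0},{"x":0,"y":0,"z":0,"spin":0}], "fingers": 1.0, "force": 35}}

```text
time: 25.5
eef_pos: [528.4, 110.2, 122.3]
eef_rot: [-0.595, 0.596, 0.38, -0.384]
force: [-0.7, 0.4, 0.7]
width: 87.7
```

```bash
python3 go.py 446.1 166.1 70 64.6
```

```text
t 25.5 p [528.4 110.2 122.3] yaw 65.34 down [-0.004 -0.005 -1.   ] F [-0.7  0.4  0.7] w 87.7 q6 -2.57
tool shift mm [16.8 52.4 98. ] spin 0.74
```

Request:
{"fn": "apply_moves", "kwargs": {"rows": [{"x":0.002,"y":0.005,"z":0.014,"spin":0.2},{"x":0.004,"y":0.009,"z":0.022,"spin":0.2},{"x":0.004,"y":0.011,"z":0.025,"spin":0.2},{"x":0.003,"y":0.011,"z":0.02,"spin":0.1},{"x":0.002,"y":0.006,"z":0.008,"spin":0},{"x":0,"y":0,"z":0,"spin":0},{"x":0,"y":0,"z":0,"spin":0}]}}

```text
time: 26.2
eef_pos: [455.1, 162.2, 79.0]
eef_rot: [-0.599, 0.601, 0.372, -0.375]
force: [1.5, 0.5, 0.3]
width: 87.7
```

```bash
python3 go.py 446.1 166.1 40 64.6;python3 look.py scene 310 220 410 300 s13
```

```text
t 26.2 p [455.1 162.2  79. ] yaw 63.78 down [-0.003 -0.005 -1.   ] F [1.5 0.5 0.3] w 87.7 q6 -2.41
tool shift mm [-0.3 39.   9.8] spin -0.82
```

View pics/s13.png

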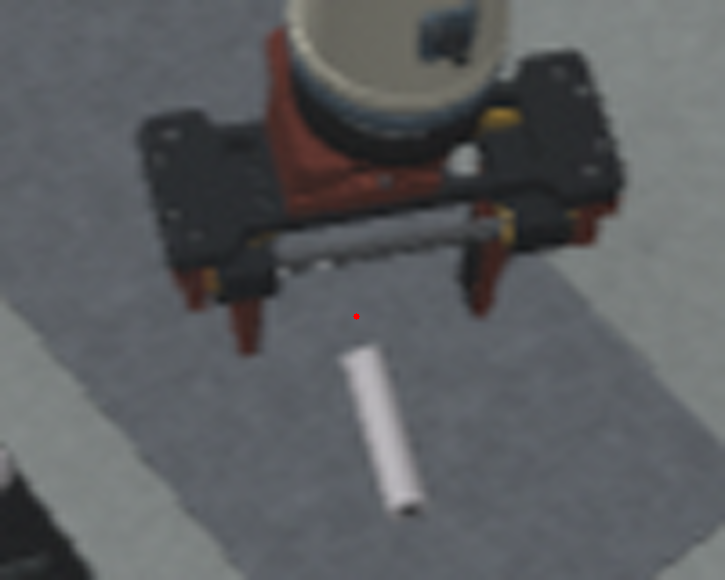

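Spacer A, crop (360,355)–(405,505), is clear between the fingers. Going down.

Request:
{"fn": "apply_moves", "kwargs": {"rows": [{"x":0,"y":0.01,"z":0.005,"spin":-0.4},{"x":0,"y":0.013,"z":0.004,"spin":-0.3},{"x":0,"y":0.01,"z":0.001,"spin":0},{"x":0,"y":0.004,"z":0,"spin":0},{"x":0,"y":0,"z":0,"spin":0},{"x":0,"y":0,"z":0,"spin":0}]}}

```text
time: 26.85
eef_pos: [446.8, 165.3, 38.7]
eef_rot: [-0.597, 0.6, 0.375, -0.379]
force: [-0.5, 0.6, -0.1]
width: 87.8
```

```bash
python3 go.py 446.1 166.1 7.5 64.6
```

```text
t 26.85 p [446.8 165.3  38.7] yaw 64.36 down [-0.003 -0.006 -1.   ] F [-0.5  0.6 -0.1] w 87.8 q6 -2.41
tool shift mm [ 0.6 31.2  1. ] spin -0.24
```

Request:
{"fn": "apply_moves", "kwargs": {"rows": [{"x":0.0003,"y":0.009,"z":0.0006,"spin":-0.2},{"x":0,"y":0.011,"z":0,"spin":0},{"x":0,"y":0.008,"z":0,"spin":0},{"x":0,"y":0.0025,"z":0,"spin":0},{"x":0,"y":0,"z":0,"spin":0}]}}

```text
time: 27.35
eef_pos: [446.6, 165.7, 5.8]
eef_rot: [-0.597, 0.599, 0.376, -0.379]
force: [-0.6, 0.6, -0.0]
width: 87.7
```

```bash
python3 go.py 446.1 166.1 7.5 64.6
```

```text
t 27.35 p [446.6 165.7   5.8] yaw 64.57 down [-0.002 -0.006 -1.   ] F [-0.6  0.6 -0. ] w 87.7 q6 -2.41
tool shift mm [ 0.1 -1.7  0.6] spin -0.03
```

Request:
{"fn": "apply_moves", "kwargs": {"rows": [{"x":0,"y":-0.0015,"z":0.0005,"spin":0},{"x":0,"y":-0.0003,"z":0,"spin":0},{"x":0,"y":0,"z":0,"spin":0},{"x":0,"y":0,"z":0,"spin":0},{"x":0,"y":0,"z":0,"spin":0},{"x":0,"y":0,"z":0,"spin":0},{"x":0,"y":0,"z":0,"spin":0},{"x":0,"y":0,"z":0,"spin":0},{"x":0,"y":0,"z":0,"spin":0},{"x":0,"y":0,"z":0,"spin":0},{"x":0,"y":0,"z":0,"spin":0},{"x":0,"y":0,"z":0,"spin":0}], "fingers": 0.0, "force": 35}}

```text
time: 28.55
eef_pos: [447.0, 166.2, 9.2]
eef_rot: [-0.596, 0.599, 0.377, -0.379]
force: [0.4, -0.5, -0.2]
width: 17.1
```

Request:
{"fn": "apply_moves", "kwargs": {"rows": [{"x":0,"y":-0.005,"z":0,"spin":0},{"x":0,"y":-0.012,"z":0,"spin":0},{"x":0,"y":-0.02,"z":0,"spin":0},{"x":0,"y":-0.02,"z":0,"spin":0},{"x":0,"y":-0.017,"z":0,"spin":0},{"x":0,"y":-0.007,"z":0,"spin":0},{"x":0,"y":0,"z":0,"spin":0}]}}

```text
time: 29.25
eef_pos: [446.9, 166.6, 97.0]
eef_rot: [-0.596, 0.599, 0.377, -0.378]
force: [0.0, -0.2, -0.6]
width: 17.1
```

```bash
python3 go.py 560 156 92 -3.45;python3 look.py scene 310 220 410 300 s14
```

```text
t 29.25 p [446.9 166.6  97. ] yaw 64.57 down [ 0.001 -0.005 -1.   ] F [ 0.  -0.2 -0.6] w 17.1 q6 -2.41
tool shift mm [  39.     5.1 -106.7] spin 68.02
```

View pics/s14.png

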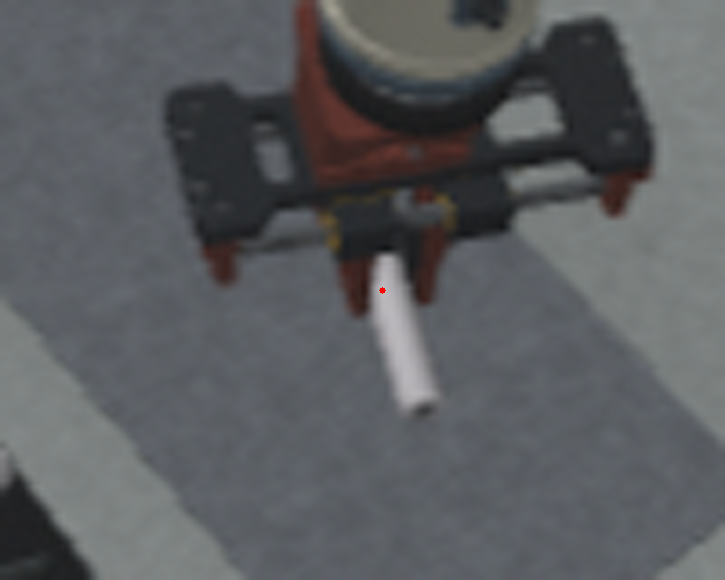

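Spacer A is held level. Turning it.

Request:
{"fn": "apply_moves", "kwargs": {"rows": [{"x":0,"y":-0.001,"z":0,"spin":5},{"x":0,"y":-0.001,"z":0,"spin":8.5},{"x":0,"y":-0.001,"z":0,"spin":8.5},{"x":0,"y":-0.001,"z":0,"spin":8.5},{"x":0,"y":-0.001,"z":0,"spin":8.5},{"x":0,"y":-0.001,"z":0,"spin":8.5},{"x":0,"y":-0.001,"z":0,"spin":8.5},{"x":0,"y":0,"z":0,"spin":6},{"x":0,"y":0,"z":0,"spin":3},{"x":0,"y":0,"z":0,"spin":0},{"x":0,"y":0,"z":0,"spin":0}]}}

```text
time: 30.4
eef_pos: [441.0, 164.8, 91.1]
eef_rot: [-0.703, 0.711, -0.018, 0.005]
force: [-0.9, 0.1, -0.6]
width: 17.2
```

```bash
python3 go.py 552 161 95 -3.45
```

```text
t 30.4 p [441.  164.8  91.1] yaw -1.83 down [-0.019 -0.01  -1.   ] F [-0.9  0.1 -0.6] w 17.2 q6 -1.25
tool shift mm [111.   -5.9  -0.4] spin 1.62
```

Request:
{"fn": "apply_moves", "kwargs": {"rows": [{"x":0.007,"y":-0.002,"z":0,"spin":0.6},{"x":0.015,"y":-0.002,"z":0,"spin":0.5},{"x":0.02,"y":-0.001,"z":0,"spin":0.3},{"x":0.022,"y":-0.001,"z":0,"spin":0.2},{"x":0.02,"y":0,"z":0,"spin":0},{"x":0.015,"y":0,"z":0,"spin":0},{"x":0.007,"y":0,"z":0,"spin":0},{"x":0,"y":0,"z":0,"spin":0},{"x":0,"y":0,"z":0,"spin":0}]}}

```text
time: 31.3
eef_pos: [552.8, 158.8, 93.3]
eef_rot: [-0.703, 0.711, -0.027, 0.013]
force: [0.8, 0.9, 0.9]
width: 17.1
```

```bash
python3 go.py 618.3 156.7 85 -3.45
```

```text
t 31.3 p [552.8 158.8  93.3] yaw -3.21 down [-0.02  -0.011 -1.   ] F [0.8 0.9 0.9] w 17.1 q6 -1.29
tool shift mm [65.6  7.   1.7] spin 0.24
```

Request:
{"fn": "apply_moves", "kwargs": {"rows": [{"x":0.007,"y":0,"z":0.0005,"spin":0.2},{"x":0.014,"y":0.001,"z":0.0005,"spin":0},{"x":0.016,"y":0.002,"z":0.0005,"spin":0},{"x":0.013,"y":0.002,"z":0,"spin":0},{"x":0.008,"y":0.001,"z":0,"spin":0},{"x":0.003,"y":0,"z":0,"spin":0},{"x":0,"y":0,"z":0,"spin":0},{"x":0,"y":0,"z":0,"spin":0}]}}

```text
time: 32.1
eef_pos: [614.4, 157.8, 87.3]
eef_rot: [-0.703, 0.711, -0.027, 0.014]
force: [0.8, 0.1, -0.6]
width: 17.1
```

```bash
python3 go.py 616.5 156.7 70 -3.45;python3 look.py scene 250 240 350 320 s15 ov
```

```text
t 32.1 p [614.4 157.8  87.3] yaw -3.3 down [-0.019 -0.01  -1.   ] F [ 0.8  0.1 -0.6] w 17.1 q6 -1.31
tool shift mm [ 2.4 17.3 -0.8] spin 0.15
```

View pics/s15.png

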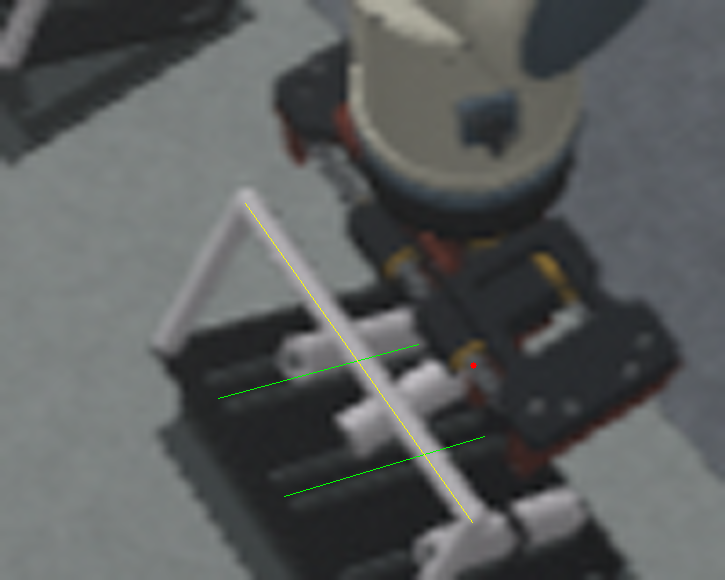

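The spacer is between bar and bed above the middle groove, with its nose at crop (355,430). Going down to nose contact.

Request:
{"fn": "apply_moves", "kwargs": {"rows": [{"x":0.0005,"y":0.004,"z":-0.0005,"spin":0.1},{"x":0.0005,"y":0.006,"z":-0.0005,"spin":0},{"x":0,"y":0.005,"z":0,"spin":0},{"x":0,"y":0.003,"z":0,"spin":0},{"x":0,"y":0.001,"z":0,"spin":0}], "force": 12}}

```text
time: 32.65
eef_pos: [614.1, 156.6, 67.0]
eef_rot: [-0.703, 0.711, -0.027, 0.014]
force: [-0.5, -0.3, -1.2]
width: 17.2
```

```bash
python3 go.py 616.5 156.7 61 -3.45
```

```text
t 32.65 p [614.1 156.6  67. ] yaw -3.38 down [-0.019 -0.01  -1.   ] F [-0.5 -0.3 -1.2] w 17.2 q6 -1.31
tool shift mm [2.6 6.  0.3] spin 0.07
```

Request:
{"fn": "apply_moves", "kwargs": {"rows": [{"x":0.001,"y":0.002,"z":0.0002,"spin":0},{"x":0.0003,"y":0.002,"z":0,"spin":0},{"x":0,"y":0.002,"z":0,"spin":0},{"x":0,"y":0.002,"z":0,"spin":0}]}}

```text
time: 33.05
eef_pos: [615.3, 156.7, 59.2]
eef_rot: [-0.703, 0.711, -0.027, 0.014]
force: [-1.6, -0.1, 1.9]
width: 17.8
```

Request:
{"fn": "apply_moves", "kwargs": {"rows": [{"x":0,"y":0.002,"z":0,"spin":0},{"x":0,"y":0.002,"z":0,"spin":0},{"x":0,"y":0.002,"z":0,"spin":0}], "force": 10}}

```text
time: 33.35
eef_pos: [615.3, 156.7, 53.2]
eef_rot: [-0.703, 0.711, -0.027, 0.015]
force: [-0.2, 0.2, 1.0]
width: 18.0
```

```bash
python3 go.py 616 156.7 32 -3.45;python3 look.py scene 250 240 350 320 s16
```

```text
t 33.35 p [615.3 156.7  53.2] yaw -3.38 down [-0.018 -0.01  -1.   ] F [-0.2  0.2  1. ] w 18.0 q6 -1.31
tool shift mm [ 1.1 21.2  0.3] spin 0.07
```

View pics/s16.png

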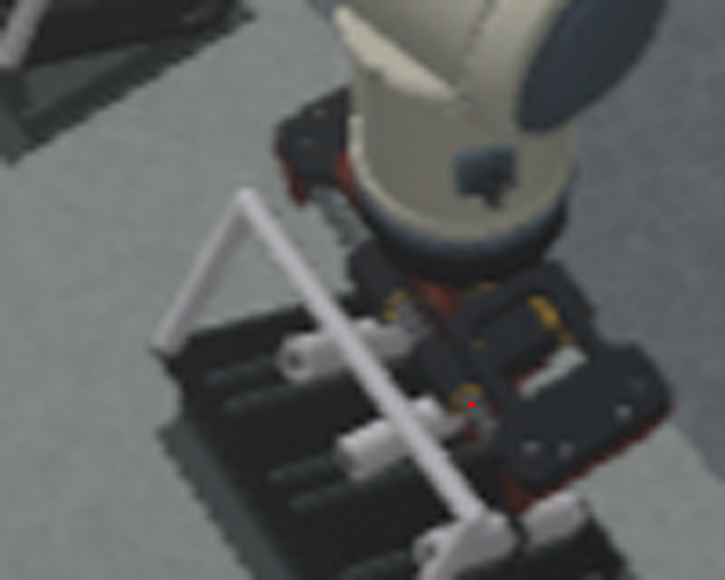

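The nose rests between the middle groove's wires and the spacer is pivoting. Carrying on down.

Request:
{"fn": "apply_moves", "kwargs": {"rows": [{"x":0,"y":0.002,"z":0,"spin":0},{"x":0,"y":0.002,"z":0,"spin":0},{"x":0,"y":0.002,"z":0,"spin":0},{"x":0,"y":0.002,"z":0,"spin":0}]}}

```text
time: 33.8
eef_pos: [615.8, 156.6, 44.7]
eef_rot: [-0.703, 0.71, -0.027, 0.015]
force: [-0.1, 0.2, 1.1]
width: 17.9
```

Request:
{"fn": "apply_moves", "kwargs": {"rows": [{"x":0,"y":0.002,"z":0,"spin":0},{"x":0,"y":0.002,"z":0,"spin":0},{"x":0,"y":0.0015,"z":0,"spin":0}]}}

```text
time: 34.1
eef_pos: [616.1, 156.5, 38.8]
eef_rot: [-0.703, 0.71, -0.026, 0.015]
force: [0.1, -0.4, 1.7]
width: 17.7
```

Request:
{"fn": "apply_moves", "kwargs": {"rows": [{"x":0,"y":0.0015,"z":0,"spin":0},{"x":0,"y":0.001,"z":0,"spin":0}]}}

```text
time: 34.3
eef_pos: [616.1, 156.5, 36.0]
eef_rot: [-0.703, 0.71, -0.026, 0.015]
force: [0.4, -0.3, 1.1]
width: 17.7
```

Request:
{"fn": "apply_moves", "kwargs": {"rows": [{"x":0,"y":0.001,"z":0,"spin":0}]}}

```text
time: 34.4
eef_pos: [616.1, 156.5, 35.0]
eef_rot: [-0.703, 0.71, -0.026, 0.016]
force: [0.2, -0.6, 1.2]
width: 17.4
```

Request:
{"fn": "apply_moves", "kwargs": {"rows": [{"x":0,"y":0.001,"z":0,"spin":0},{"x":0,"y":0.001,"z":0,"spin":0}]}}

```text
time: 34.6
eef_pos: [616.1, 156.5, 32.9]
eef_rot: [-0.703, 0.71, -0.026, 0.016]
force: [0.1, -0.4, 1.4]
width: 17.5
```

Request:
{"fn": "apply_moves", "kwargs": {"rows": [{"x":0,"y":0.001,"z":0,"spin":0}]}}

```text
time: 34.7
eef_pos: [616.1, 156.4, 31.9]
eef_rot: [-0.703, 0.71, -0.026, 0.016]
force: [0.3, 0.3, 1.7]
width: 17.6
```

Request:
{"fn": "apply_moves", "kwargs": {"rows": [{"x":0,"y":0.001,"z":0,"spin":0}]}}

```text
time: 34.8
eef_pos: [616.2, 156.5, 30.9]
eef_rot: [-0.703, 0.71, -0.026, 0.016]
force: [-0.9, 0.6, 6.2]
width: 17.5
```

Flush, at 6.2 N. Sliding it a little downslope, then letting go.

Request:
{"fn": "apply_moves", "kwargs": {"rows": [{"x":-0.0012,"y":0.0002,"z":0,"spin":0},{"x":-0.0012,"y":0.0005,"z":0,"spin":0}]}}

```text
time: 35.0
eef_pos: [615.2, 156.5, 30.9]
eef_rot: [-0.703, 0.71, -0.025, 0.017]
force: [6.8, -0.5, 2.3]
width: 17.6
```

```bash
python3 go.py 616 156.7 32 -3.45;python3 look.py scene 250 240 350 320 s17
```

```text
t 35.0 p [615.2 156.5  30.9] yaw -3.4 down [-0.011 -0.01  -1.   ] F [ 6.8 -0.5  2.3] w 17.6 q6 -1.31
tool shift mm [ 0.7 -1.1  0.2] spin 0.05
```

View pics/s17.png

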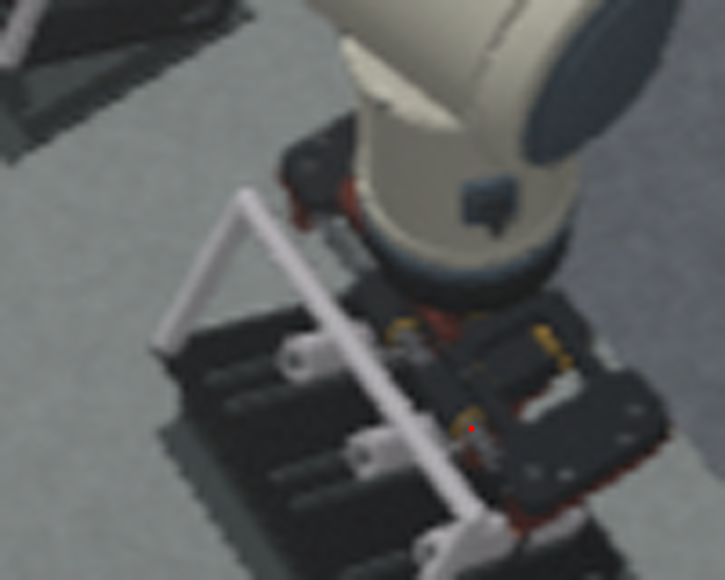

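A push-back of +6.8 N along x shows the lower end is against the lip, and all three in this rack are parallel. Easing off and opening.

Request:
{"fn": "apply_moves", "kwargs": {"rows": [{"x":0.0008,"y":0,"z":0,"spin":0},{"x":0,"y":0,"z":0,"spin":0}]}}

```text
time: 35.25
eef_pos: [615.4, 156.5, 30.6]
eef_rot: [-0.703, 0.71, -0.025, 0.017]
force: [2.3, -0.0, 1.6]
width: 18.0
```

Request:
{"fn": "apply_moves", "kwargs": {"rows": [{"x":0,"y":0,"z":0,"spin":0},{"x":0,"y":0,"z":0,"spin":0},{"x":0,"y":0,"z":0,"spin":0},{"x":0,"y":0,"z":0,"spin":0}], "fingers": 0.34}}

```text
time: 35.65
eef_pos: [613.7, 156.5, 29.0]
eef_rot: [-0.703, 0.71, -0.027, 0.015]
force: [0.3, 0.6, 0.9]
width: 30.0
```

Request:
{"fn": "apply_moves", "kwargs": {"rows": [{"x":0,"y":-0.004,"z":0,"spin":0},{"x":0,"y":-0.006,"z":0,"spin":0},{"x":0,"y":-0.01,"z":0,"spin":0},{"x":0,"y":-0.01,"z":0,"spin":0},{"x":-0.01,"y":-0.01,"z":0,"spin":0},{"x":-0.02,"y":-0.01,"z":0,"spin":0},{"x":-0.03,"y":-0.012,"z":0,"spin":0},{"x":-0.03,"y":-0.015,"z":0,"spin":0},{"x":-0.03,"y":-0.02,"z":0,"spin":0},{"x":-0.03,"y":-0.02,"z":0,"spin":0},{"x":-0.03,"y":-0.02,"z":0,"spin":0},{"x":-0.02,"y":-0.01,"z":0,"spin":0},{"x":0,"y":0,"z":0,"spin":0},{"x":0,"y":0,"z":0,"spin":0}]}}

```text
time: 37.05
eef_pos: [411.2, 170.4, 197.8]
eef_rot: [-0.705, 0.709, -0.022, 0.02]
force: [0.2, 0.4, 0.4]
width: 30.0
```

```bash
python3 go.py 616 156.7 32 -3.45;python3 look.py scene 200 170 360 340 s18; python3 look.py top 160 100 430 250 t18
```

```text
t 37.05 p [411.2 170.4 197.8] yaw -3.4 down [-0.002 -0.005 -1.   ] F [0.2 0.4 0.4] w 30.0 q6 -1.19
tool shift mm [205.4 165.5  -0.7] spin 0.05
```

View pics/s18.png

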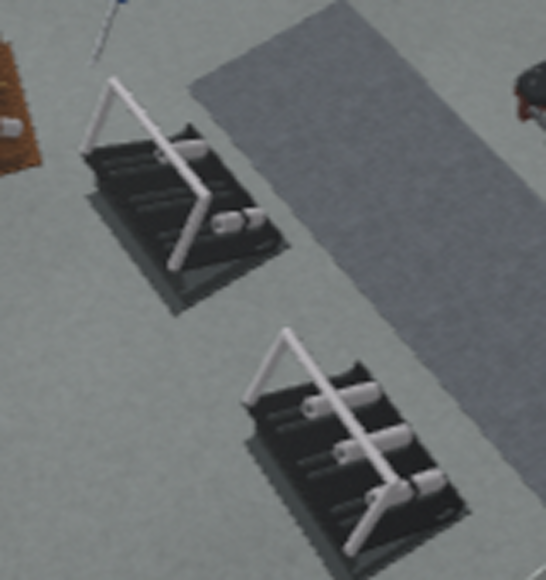

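View pics/t18.png

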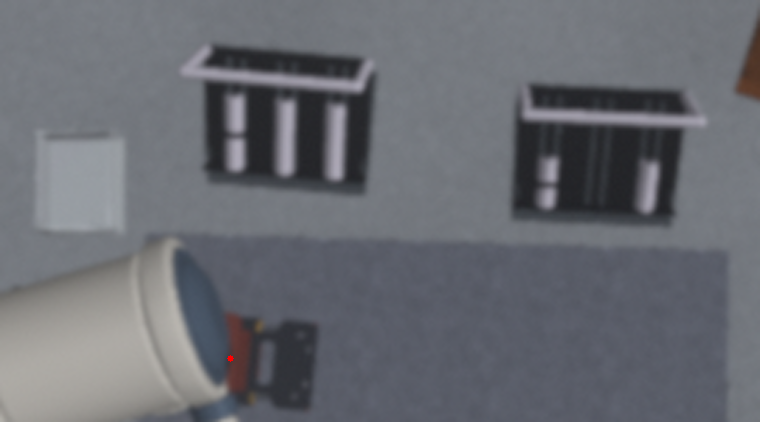

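Both views show it done. The long rack holds its sample plus two spacers in parallel, at top crop (285,135) and (335,140). The short rack's spacer is at (648,185), level with its sample. I'll compare the bystanders with the first picture, then hand in.

Run:
```python
from cell import env,get_image
import pickle,numpy as np
a=pickle.load(open("P0.pkl","rb"))["scene"]["frame"].astype(int); b=get_image("scene")["frame"].astype(int)
d=abs(a-b).max(2)
for n,(l,t,r,bb) in dict(fan=(390,305,435,345),bin=(345,325,392,370),driver=(225,145,247,190),brownS=(160,155,215,228)).items(): print(n,(d[t:bb,l:r]>35).sum())
s=env.state(); print(s["time"],s["width"],s["force"].round(1)); print(env.close_job())
```

```text
fan 0
bin 0
driver 0
brownS 0
37.2 29.509131870959088 [-0.5 -1.   0.1]
the job is handed in; nothing more can be done
None
```

All three loose spacers are in grooves matching their length, and the job was handed in at 37.2 s of the 72 s allowed. The two 75 mm spacers are in the middle and right grooves of the black 75 mm rack. The 50 mm spacer is in the right groove of the black 50 mm rack.

- **How:** The moves can't tilt the tool. I gripped each spacer near the end that would be lower, brought it in under the bar from the robot's side, and touched its nose to the wires. It then pivoted in a light grip until it lay flush (6–8 N at the wrist), and I released it there. I slid both 75 mm spacers a few mm downslope before letting go. The last one met the lip with a push of about 7 N.
- **Last checks:** Both camera views show each spacer lying along the slope between its wires, with the gripper clear and about 30 mm open. Comparing the scene picture with the first one showed no change at the fan, bin, screwdriver or the brown look-alike of the short rack. I did not compare the other brown rack, but the arm never went near it.
- **What disagreed:** The two cameras disagreed at first, so heights came out 4–14 mm too high, and I fitted small camera corrections to fix this. Afterwards, contact came within 1–2 mm of the predicted height.

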